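# Lock the laptop cooler into its test dock

### The arm

A 7-joint arm with a two-finger parallel gripper is mounted at the origin on the work surface. World frame = base frame: x ahead of the robot, y to its left, z up, the work surface at z = 0. Lengths are in m, angles in rad, forces in N, time in s.
With the tool pointing down it reaches from about 0.35 to 0.9 m from the base axis. Payload 8.1 kg.
Tool frame: the origin (TCP) lies on the centre line of the jaws, within the pads' length; the fingertips stand arm.tips_ahead ahead of it and the grasp point (between the pads) lies 8 mm behind it (arm.tips_ahead is the distance from the TCP to the fingertips, in m); z points along the fingers, y is the direction in which the jaws open and shut (so a half turn about z gives the same grasp; the last joint's range is limited). The gripper opens to 92 mm and grips with 3 to 60 N. Pads are 19 mm wide; open, the fingers measure 130 mm over their backs; the gripper's body (75 mm by 190 mm) begins 47 mm behind the grasp point.
Start: joints at [1.159, 0.434, 0.025, 1.573, -0.012, 1.134, -0.075], TCP at [0.19, -0.595, 0.207] pointing down, gripper open.
Joint ranges: [-2.62, 2.62], [-0.44, 2.09], [-1.27, 1.32], [0.08, 2.57], [-1.32, 4.46], [0.12, 2], [-2.74, 2.74]. Speed limits (rad/s): [2.22, 2.22, 3.01, 3.01, 3.14, 3.14, 3.14].

### API

Orientations are given as a rotation vector (axis times angle).
In Python, from cell import arm gives the robot as it stands. The module is installed in compiled form; this text tells all that it offers.
- The arm moves only by the tool jog_arm, never from a script. Its argument "moves" is a list of rows, each an object with "twist": the turn, a rotation vector about the tool's x, y, z in units of 10 degrees (1.0 is 10 degrees), a list of three; "xyz": the shift along the tool's x, y, z in units of 60 mm (1.0 is 60 mm), a list of three; "grip": the closure, from -1 (fully open) to 1 (shut). A call has 1 to 5 rows; each row is the pose to reach, as a shift and turn from the pose commanded when the call began, along the tool's axes at that moment; what a row does not reach only later rows make up. A row lasts 1/8 s, in which the tool goes at most 62.5 mm and 10.7 degrees, less where a joint would pass 70% of its speed; a pose out of reach is approached as far as the arm can. A call with a gripper value outside its range is refused whole. The fingers move at their own pace and stop on an object; "force" is the grip in N (left out, the last holds). Time passes only in rows, so rows that repeat a pose let the fingers close. It gives the time, the measured TCP pose, the force and the opening at its end, in the units of the state.
- arm.observe(): the state, without advancing time (a new reading comes with each control period).
- arm.get_image(name): name is "scene" or "top"; returns the picture (420x560x3 uint8, blue, green, red); there is no depth.
- arm.camera_params(name): a dict with "mtx" (3x3 intrinsics, pixels), "T" (4x4, takes a point from camera to world coordinates). Camera axes: x right, y down, z forward; pixel columns grow to the right and rows downward; lengths in m; the calibration is good to about 2 mm. A picture is of the moment at which its call begins. camera_params takes no time and is no camera call.
- arm.sign_off(): hands the job in, once; it reports no verdict.
The state is a dict: "clock": time; "joints": joint angles; "dq": joint speeds; "joint_efforts": joint torques, N m; "position": TCP position; "ee_rot": TCP orientation; "force": force on the tool from outside, world axes, zero at the start; "ft_torque": the same for the moment, N m; "width": opening from 0.0 (shut) to 1.0 (fully open).
Only numpy, scipy, OpenCV 4.12 (cv2) and the standard library are available. Lean on these libraries where they do the work, as an engineer would, in place of code of your own. Each camera call takes 0.05 s, during which the arm holds its last target. There are 200 camera calls.

### The job

Push the laptop cooler into the test dock until its bolt head is inside the open cam lock, then put the blade of the orange flat screwdriver in the cam's slot and turn the cam clockwise until it has drawn the cooler fully home and keeps it there. Work gently: feel the blade into the slot, and do not press, push or twist hard. Afterwards stand the screwdriver back in its hole in the tool stand; leave the other things on the bench where they are.

Things in the scene. Friction and masses are not known exactly. Their poses are not given: they have to be found in the camera images.
- dock: Fixed test dock, 191 x 124 x 48 mm: black base (top at 10 mm), two grey side rails 92 mm apart (tops at 30 mm), at the far end a grey lock housing whose blue top (at 48 mm) has a round 36 mm window over the cam. Origin on the bench under the cam's axis; x = the way the cooler slides in, z up. The base spans x = -155 to +36 mm.
- contact_face (a point): Middle between two sprung brass contacts before the lock housing, 18 to 30 mm above the bench, at their front face (dock x = -34.5 mm at rest). They meet the cooler's front 4.5 mm before it is home and push it back with 3 N, growing to 6 N when home.
- cooler: Loose 0.3 kg aluminium cooler, 80 mm long (x), 90 mm wide, with black fan and copper pipes, lying slick between the dock's rails (1 mm play each side), starting about 20 mm short of the lock. Origin: centre of its underside, 10 mm above the bench; x points to its bolt. Rear wall at x = -40 mm reaches 34 mm over the origin: push it there with closed fingers.
- bolt_head (a point): Centre of the cooler's bolt head, an upright barrel 8 mm wide and 18 mm high on a 5 mm neck, 62 mm ahead of the cooler's origin and 12 mm above it. In the dock's frame it is at x = -12.5 mm when the cooler touches the contacts (pushed in by hand it springs back to there; the cam can catch it there, but not short of -14 mm) and at -8 mm when fully home.
- cam_axis (a point): Centre of the cam disc, on its vertical axis at its brass face, 43 mm above the bench (5 mm below the blue plate's top). In the face is a screwdriver slot through the centre, 26 mm long, 5 mm wide, 6 mm deep. With the cam open the slot lies roughly along the dock's x axis: its yaw from there is anywhere from -0.12 to +0.25 rad (anticlockwise positive) and must be seen or felt.
- cam_mouth (a point): The cam's open mouth under the blue plate, towards the cooler, on the cam's axis at the bolt's height (22 mm). From the slot along the dock's x axis, turning clockwise seen from above: the jaws catch the bolt head after about 0.5 rad, have it home at 1.2 rad, and a hard stop follows at 1.35 rad. The cam takes 0.04 Nm to turn, about 0.1 Nm while drawing, and stays where it is left.
- driver: Orange flat screwdriver, 110 mm long, 0.11 kg, standing blade down in one of the tool stand's holes. Origin at the blade's tip, z up to the handle. Blade 20 mm wide (x), 3 mm thick (y), 22 mm long; shank 9 mm thick; handle a block 34 mm (x) by 28 mm (y) from 50 to 110 mm above the tip: grip its flat sides along y.
- blade_tip (a point): The middle of the screwdriver's blade tip (the driver's origin).
- hole_a (a point): Middle of one 26 mm hole of the fixed plywood tool stand (170 x 76 mm), at the top of its deck, 54 mm above the bench; the holes are 90 mm apart along the stand's x. The screwdriver's handle rests on the deck, its tip then 4 mm above the bench. Either screwdriver may stand in this hole at the start.
- hole_b (a point): Middle of the other hole of the tool stand, like hole_a, on the +x side of the stand.
- hex_driver: Another screwdriver with a round green handle of 31 mm, 111 mm long, in the other hole: leave it. Origin at its tip.
- parts_tray: Blue parts tray, 100 x 150 x 25 mm; leave it. Origin under its centre.
- battery: Silver battery pack, 75 x 120 x 9 mm; leave it. Origin under its centre.
- spare_fan: Black spare fan, 60 x 60 x 12 mm; leave it. Origin under its centre.
- cleaner_bottle: White bottle with a red cap, 60 mm wide, 130 mm high; leave it. Origin under its centre.
- screw_jar: Small glass jar, 56 mm wide, 55 mm high; leave it. Origin under its centre.
Things that resemble listed ones, but are neither listed nor needed, are in the scene too. Of the things like the driver, leave any that is pink or purple; of the rest the larger one is meant.

How it is judged:
By the outcome, as a careful person would: the job done as asked, in the order asked, and still so for the second after the job is handed in, with the robot touching nothing.
It also fails if it takes over 72 s, if anything falls off the work surface, if the arm or the gripper's body presses on something with over 40 N, if the wrist force passes 120 N, or if a joint passes its speed limit or range.

## Working session

There is one attempt and no reset: what is moved stays moved. The work goes in short steps, Python scripts to look and compute and a tool call to move; the robot and the scene stay as the last step left them, time stands still between calls to the robot, and variables do not carry over. Pictures are saved under pics/ and viewed, about 8 in all and at most 12, crops included, and the job is handed in when it is done.

Besides the shell and the picture viewer there is one more tool, called after "Request:" by a JSON object that holds its "name" and its "arguments". jog_arm: Moves the arm, as the interface text tells. Its arguments: {"type":"object","properties":{"moves":{"type":"array","items":{"type":"object","properties":{"twist":{"type":"array","items":{"type":"number"}},"xyz":{"type":"array","items":{"type":"number"}},"grip":{"type":"number"}}}},"force":{"type":"number"}},"required":["moves"]}

```bash
mkdir -p pics; cat > h.py <<'E'
import numpy as np, cv2
from cell import arm
from scipy.spatial.transform import Rotation as R
def ray(name,u,v,z):
    c=arm.camera_params(name);K=np.array(c["mtx"]);T=np.array(c["T"])
    d=T[:3,:3]@np.linalg.solve(K,[u,v,1.]);o=T[:3,3]
    return o+d*(z-o[2])/d[2]
def proj(name,p):
    c=arm.camera_params(name);K=np.array(c["mtx"]);T=np.linalg.inv(np.array(c["T"]))
    q=K@(T[:3,:3]@np.asarray(p,float)+T[:3,3]);return q[:2]/q[2]
E
python3 - <<'E'
from h import *
np.set_printoptions(precision=4,suppress=True)
for n in("top","scene"):
    cv2.imwrite(f"pics/{n}0.png",arm.get_image(n)); c=arm.camera_params(n); print(np.array(c["mtx"]),np.array(c["T"]))
s=arm.observe();print({k:s[k] for k in("clock","position","ee_rot","force","width")},arm.tips_ahead)
print(R.from_rotvec(s["ee_rot"]).as_matrix())
E
```

```text
[[438.0108   0.     282.1429]
 [  0.     438.0108 206.6538]
 [  0.       0.       1.    ]] [[-0.0045 -0.9927  0.1205  0.4762]
 [-0.9999  0.0026 -0.0156 -0.1028]
 [ 0.0152 -0.1206 -0.9926  1.3127]
 [ 0.      0.      0.      1.    ]]
[[413.048    0.     276.9055]
 [  0.     413.048  213.9245]
 [  0.       0.       1.    ]] [[ 0.1194  0.7638 -0.6343  1.222 ]
 [ 0.9928 -0.0953  0.0721 -0.1765]
 [-0.0054 -0.6384 -0.7697  0.7799]
 [ 0.      0.      0.      1.    ]]
{'clock': 0.1, 'position': array([ 0.1898, -0.595 ,  0.2063]), 'ee_rot': array([-3.1029, -0.4829,  0.0006]), 'force': array([ 0.1354,  0.2143, -0.6249]), 'width': 0.9988869687926474} 0.011
[[ 0.9527  0.3039 -0.0006]
 [ 0.3039 -0.9527  0.0013]
 [-0.0001 -0.0014 -1.    ]]
```

View pics/top0.png

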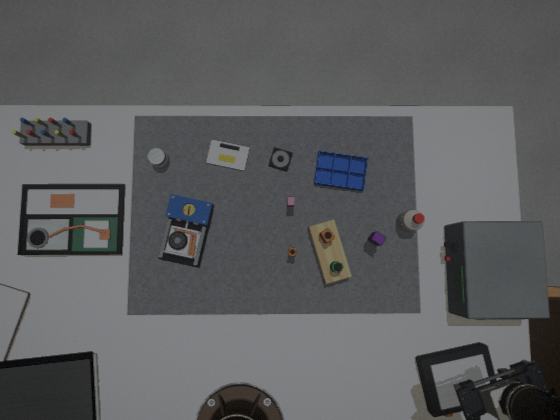

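View pics/scene0.png

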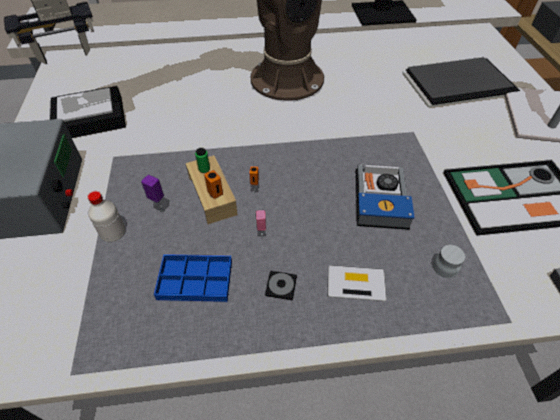

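Top view: dock at (187,230) with blue lock at (190,210) and the cooler below it. The stand is at (330,252), with the orange driver at (327,236) and the green one at (337,267). A small orange decoy stands at (292,252). Zooming in on both areas.

```bash
python3 - <<'E'
from h import *
np.set_printoptions(precision=4,suppress=True)
t=cv2.imread("pics/top0.png");s=cv2.imread("pics/scene0.png")
def crop(im,x,y,w,h):return cv2.resize(im[y:y+h,x:x+w],(400,300),interpolation=cv2.INTER_CUBIC)
C=np.vstack([np.hstack([crop(t,137,187,100,75),crop(t,280,215,100,75)]),np.hstack([crop(s,335,155,100,75),crop(s,165,140,100,75)])])
cv2.imwrite("pics/zoom0.png",C)
def cont(name,im,lo,hi,roi):
    x,y,w,h=roi;m=cv2.inRange(cv2.cvtColor(im,cv2.COLOR_BGR2HSV),lo,hi);k=np.zeros_like(m);k[y:y+h,x:x+w]=m[y:y+h,x:x+w]
    cs=cv2.findContours(k,cv2.RETR_EXTERNAL,cv2.CHAIN_APPROX_NONE)[0];c=max(cs,key=cv2.contourArea);return c
# blue plate
for n,im,roi in(("top",t,(137,187,100,75)),("scene",s,(335,155,100,75))):
    c=cont(n,im,(100,120,60),(125,255,255),roi);r=cv2.minAreaRect(c);b=cv2.boxPoints(r)
    print(n,"blue",r);print(np.array([ray(n,*p,.048) for p in b]), ray(n,*r[0],.048))
    c=cont(n,im,(15,120,80),(32,255,255),roi);r=cv2.minAreaRect(c);M=cv2.moments(c);print("cam",r,ray(n,M['m10']/M['m00'],M['m01']/M['m00'],.043))
for n,im,roi in(("top",t,(280,215,100,75)),("scene",s,(165,150,100,75))):
    c=cont(n,im,(3,120,40),(17,255,255),roi);r=cv2.minAreaRect(c);print(n,"orange",r,ray(n,*r[0],.114))
    c=cont(n,im,(12,60,90),(25,190,255),roi);r=cv2.minAreaRect(c);print("wood",r);print(np.array([ray(n,*p,.054) for p in cv2.boxPoints(r)]))
E
```

```text
top blue ((188.5585174560547, 209.226806640625), (42.953468322753906, 22.55929946899414), 12.094757080078125)
[[0.6042 0.2154 0.048 ]
 [0.6686 0.2035 0.048 ]
 [0.6419 0.0812 0.048 ]
 [0.5778 0.0939 0.048 ]] [0.623  0.1485 0.048 ]
cam ((184.5, 209.5), (7.0, 3.0), 90.0) [0.6238 0.1605 0.043 ]
scene blue ((385.98052978515625, 205.31129455566406), (55.39191818237305, 22.45618438720703), 3.5763344764709473)
[[0.6444 0.0756 0.048 ]
 [0.5766 0.0959 0.048 ]
 [0.6038 0.2237 0.048 ]
 [0.6699 0.1979 0.048 ]] [0.6245 0.1482 0.048 ]
cam ((386.0, 205.5), (9.0, 14.0), 90.0) [0.6198 0.1498 0.043 ]
top orange ((326.9615173339844, 235.19224548339844), (11.926054000854492, 10.816654205322266), 56.30992889404297) [ 0.5427 -0.2441  0.114 ]
wood ((329.5445861816406, 251.25161743164062), (59.48065948486328, 25.73356819152832), 73.61045837402344)
[[ 0.5717 -0.1992  0.054 ]
 [ 0.5925 -0.2709  0.054 ]
 [ 0.4293 -0.3157  0.054 ]
 [ 0.4092 -0.245   0.054 ]]
scene orange ((213.1923065185547, 183.9615478515625), (28.24072265625, 16.081523895263672), 78.69007110595703) [ 0.5694 -0.2448  0.114 ]
wood ((212.10354614257812, 188.25311279296875), (66.84973907470703, 34.245243072509766), 67.7509765625)
[[ 0.43   -0.3242  0.054 ]
 [ 0.3909 -0.2429  0.054 ]
 [ 0.6099 -0.1906  0.054 ]
 [ 0.6389 -0.2633  0.054 ]]
```

View pics/zoom0.png

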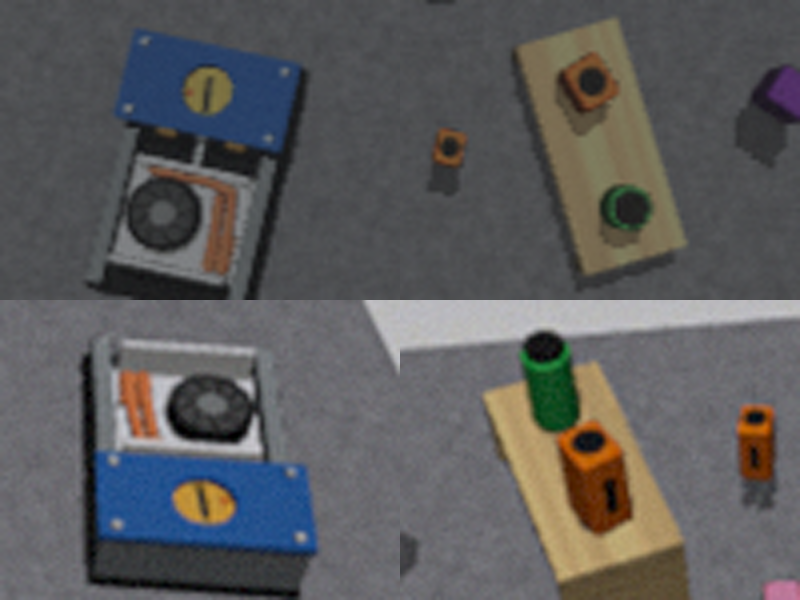

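Zoom: the cam is at top px ≈(189,209.5) with its slot near-vertical in the image (world yaw ≈0). The driver handle top is turned relative to the stand. Refining the cam centre, slot yaw and handle yaw from averaged frames.

```bash
python3 - <<'E'
from h import *
np.set_printoptions(precision=4,suppress=True)
A={n:np.mean([arm.get_image(n).astype(np.float32) for _ in range(8)],0) for n in("top","scene")}
np.savez("avg0.npz",**A)
K=10
def up(n,x,y,w,h):return cv2.resize(np.clip(A[n][y:y+h,x:x+w],0,255).astype(np.uint8),None,fx=K,fy=K,interpolation=cv2.INTER_CUBIC)
def px(pt,x,y):return (pt[0]+.5)/K-.5+x,(pt[1]+.5)/K-.5+y
big=lambda m:max(cv2.findContours(m,cv2.RETR_EXTERNAL,cv2.CHAIN_APPROX_NONE)[0],key=cv2.contourArea)
tiles=[]
for n,x,y in(("top",169,195),("scene",366,191)):
    u=up(n,x,y,40,30);hsv=cv2.cvtColor(u,cv2.COLOR_BGR2HSV)
    m=cv2.inRange(hsv,(8,70,60),(40,255,255));c=cv2.convexHull(big(m));e=cv2.fitEllipse(c)
    print(n,"cam ell",e,ray(n,*px(e[0],x,y),.043))
    # dark slot inside cam
    mm=np.zeros(u.shape[:2],np.uint8);cv2.ellipse(mm,(e[0],(e[1][0]*.85,e[1][1]*.85),e[2]),255,-1)
    g=cv2.cvtColor(u,cv2.COLOR_BGR2GRAY);th=cv2.threshold(g[mm>0].reshape(-1,1),0,255,cv2.THRESH_OTSU)[0]
    d=((g<th)&(mm>0)).astype(np.uint8)*255;c2=big(d);r=cv2.minAreaRect(c2)
    ys,xs=np.nonzero(cv2.drawContours(np.zeros_like(d),[c2],-1,255,-1))
    P=np.array([ray(n,*px(p,x,y),.043)[:2] for p in np.c_[xs,ys][::7]]);w,v=np.linalg.eigh(np.cov(P.T));a=v[:,1]*np.sign(v[0,1])
    print(" slot",r,P.mean(0),"yaw",np.arctan2(a[1],a[0]),"sd",np.sqrt(w))
    cv2.drawContours(u,[c2],-1,(255,0,255),1);cv2.ellipse(u,e,(0,255,0),1);tiles.append(u)
for n,x,y in(("top",307,220),("scene",195,165)):
    u=up(n,x,y,40,30);hsv=cv2.cvtColor(u,cv2.COLOR_BGR2HSV)
    m=cv2.inRange(hsv,(3,130,40),(14,255,255));c=big(m);r=cv2.minAreaRect(c)
    print(n,"drv",r);print(np.array([ray(n,*px(p,x,y),.114)[:2] for p in cv2.boxPoints(r)]))
    tiles.append(u)
cv2.imwrite("pics/avg0.png",np.vstack([np.hstack([tiles[0],tiles[1]]),np.hstack([tiles[2],tiles[3]])]))
# blue plate refined
for n,x,y,w,h in(("top",155,185,70,45),("scene",345,180,80,60)):
    u=up(n,x,y,w,h);m=cv2.inRange(cv2.cvtColor(u,cv2.COLOR_BGR2HSV),(100,110,70 if n=="top" else 100),(125,255,255));c=cv2.convexHull(big(m))
    q=np.array([ray(n,*px(p[0],x,y),.048)[:2] for p in c],np.float32);r=cv2.minAreaRect(q*1000);print(n,"plate",r)
E
```

```text
top cam ell ((198.32183837890625, 145.68589782714844), (113.6270523071289, 119.37435913085938), 59.3248176574707) [0.6239 0.15   0.043 ]
 slot ((198.23077392578125, 152.65386962890625), (23.69063377380371, 85.33589935302734), 7.125016689300537) [0.6217 0.1498] yaw -0.13205611641793188 sd [0.0017 0.0069]
scene cam ell ((200.40390014648438, 145.76565551757812), (103.01705932617188, 155.4485626220703), 102.87176513671875) [0.6197 0.1497 0.043 ]
 slot ((197.68141174316406, 142.722900390625), (91.8122787475586, 29.018388748168945), 75.30268096923828) [0.6185 0.1491] yaw -0.12472043370182001 sd [0.0016 0.0076]
top drv ((203.41012573242188, 158.0561981201172), (122.853759765625, 111.0877914428711), 57.9946174621582)
[[ 0.5486 -0.2222]
 [ 0.5646 -0.2483]
 [ 0.536  -0.2657]
 [ 0.52   -0.2396]]
scene drv ((189.18687438964844, 183.0442657470703), (265.51385498046875, 158.72425842285156), 76.75948333740234)
[[ 0.5276 -0.2679]
 [ 0.52   -0.2324]
 [ 0.6028 -0.2215]
 [ 0.6093 -0.2552]]
top plate ((623.275146484375, 148.7779998779297), (124.40138244628906, 66.26024627685547), 77.77326965332031)
scene plate ((621.8958740234375, 148.02011108398438), (124.76628875732422, 67.87675476074219), 77.75007629394531)
```

View pics/avg0.png

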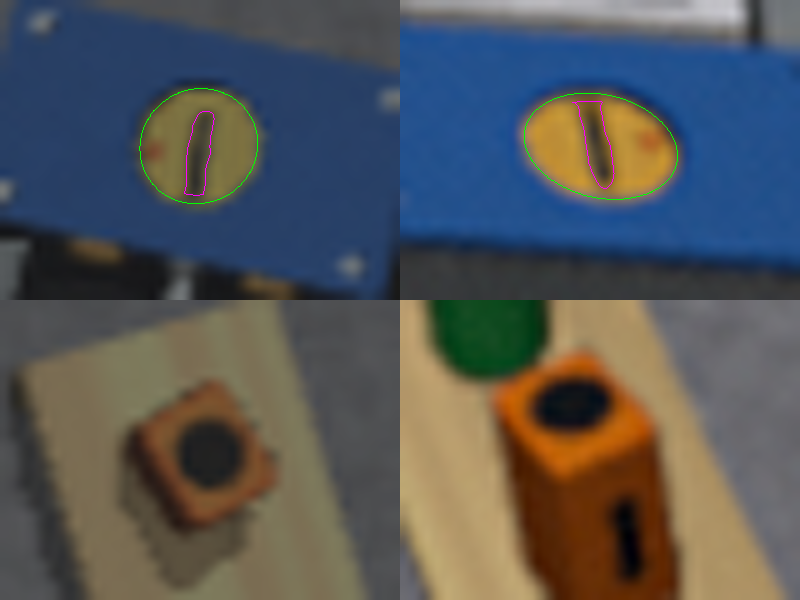

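View: the slot runs slightly tilted (top tile ends ≈(210,110)→(195,195)), so its world yaw is ≈ −0.128 and the dock yaw ≈ −0.214. The cam is near (0.622, 0.1495). The handle top shows a dark dot at its centre and is rotated about 0.5 rad. Starting the first move, and sorting out the handle yaw alongside.

Request:
{"name": "jog_arm", "arguments": {"moves": [{"xyz": [0.6,-0.8,0],"twist": [0,0,1],"grip": 1},{"xyz": [1.2,-1.6,0],"twist": [0,0,2],"grip": 1},{"xyz": [1.8,-2.4,0],"twist": [0,0,3],"grip": 1},{"xyz": [2.4,-3.2,0],"twist": [0,0,3],"grip": 1},{"xyz": [3.0,-4.0,0],"twist": [0,0,3],"grip": 1}]}}

```text
clock: 1.52
position: [0.2891, -0.3103, 0.2073]
ee_rot: [3.123, -0.337, 0.001]
force: [1.7, -0.3, 0.7]
width: 0.504
```

```bash
cat >> h.py <<'E'
np.set_printoptions(precision=4,suppress=True)
def st():
    s=arm.observe();M=R.from_rotvec(s["ee_rot"]).as_matrix();yaw=np.arctan2(M[1,0],M[0,0])
    print("t",s["clock"],"pos",s["position"],"yaw",round(yaw,4),"tilt",M[:2,2],"F",s["force"],"T",s["ft_torque"],"w",round(s["width"],3),"q7",round(s["joints"][6],3));return s,M,yaw
def go(p,yaw):
    s,M,y=st();d=M.T@(np.asarray(p)-s["position"]);dy=(yaw-y+np.pi)%(2*np.pi)-np.pi
    print("xyz units",d/.06,"twist z",-np.degrees(dy)/10,"dist mm",np.linalg.norm(d)*1e3)
E
python3 - <<'E'
from h import *
go((.4695,.182,.207),-.2136)
A=np.load("avg0.npz");K=10
for n,x,y in(("top",307,220),("scene",195,165)):
    u=cv2.resize(np.clip(A[n][y:y+30,x:x+40],0,255).astype(np.uint8),None,fx=K,fy=K,interpolation=cv2.INTER_CUBIC)
    h=cv2.cvtColor(u,cv2.COLOR_BGR2HSV);o=cv2.inRange(h,(3,130,40),(16,255,255))
    v=h[...,2];th=cv2.threshold(v[o>0].reshape(-1,1),0,255,cv2.THRESH_OTSU)[0]
    for t in(th-10,th,th+10):
        m=((o>0)&(v>t)).astype(np.uint8)*255
        m=cv2.morphologyEx(m,cv2.MORPH_OPEN,np.ones((9,9)))
        c=cv2.convexHull(max(cv2.findContours(m,cv2.RETR_EXTERNAL,cv2.CHAIN_APPROX_NONE)[0],key=cv2.contourArea))
        q=np.array([ray(n,(a+.5)/K-.5+x,(b+.5)/K-.5+y,.114)[:2] for a,b in c[:,0]],np.float32)*1000
        r=cv2.minAreaRect(q);print(n,t,r)
    d=((v<(45 if n=="top" else 60))&(cv2.convexHull(c) is not None)).astype(np.uint8)*255
    k=np.zeros_like(d);cv2.drawContours(k,[c],-1,255,-1);ys,xs=np.nonzero(d&k)
    if len(xs):print(" dot",ray(n,(xs.mean()+.5)/K-.5+x,(ys.mean()+.5)/K-.5+y,.114))
E
```

```text
t 1.525 pos [ 0.2891 -0.3103  0.2073] yaw -0.2147 tilt [ 0.0008 -0.0007] F [ 1.6983 -0.2576  0.7419] T [ 0.0288 -0.0241 -0.0265] w 0.504 q7 -1.094
xyz units [ 1.1893 -8.6574  0.0015] twist z -0.006490747033804442 dist mm 524.3238854046788
top 85.0 ((543.1881713867188, -245.3626708984375), (33.43000793457031, 27.18914031982422), 31.58770179748535)
top 95.0 ((551.144775390625, -240.62969970703125), (15.858182907104492, 26.63592529296875), 36.397212982177734)
top 105.0 ((552.8649291992188, -240.32135009765625), (11.325811386108398, 25.416500091552734), 31.011598587036133)
 dot [ 0.5488 -0.2424  0.114 ]
scene 122.0 ((543.42822265625, -247.65301513671875), (36.70333480834961, 30.1154727935791), 28.502315521240234)
scene 132.0 ((543.1195068359375, -247.64772033691406), (36.066864013671875, 29.515121459960938), 29.555622100830078)
scene 142.0 ((542.8270263671875, -247.45748901367188), (35.380252838134766, 29.23948860168457), 30.458139419555664)
 dot [ 0.5408 -0.2475  0.114 ]
```

Driver: centre (0.543, −0.2465), long axis yaw ≈0.53 rad. The two views agree, and the sizes match 34×28. Moving behind the cooler.

Request:
{"name": "jog_arm", "arguments": {"moves": [{"xyz": [0.13,-0.95,0],"grip": 1},{"xyz": [0.26,-1.9,0],"grip": 1},{"xyz": [0.39,-2.85,0],"grip": 1},{"xyz": [0.52,-3.8,0],"grip": 1},{"xyz": [0.65,-4.75,0],"grip": 1}]}}

```text
invalid input at $.moves[0]: expected keys twist, xyz, grip
```

Request:
{"name": "jog_arm", "arguments": {"moves": [{"xyz": [0.13,-0.95,0],"grip": 1},{"xyz": [0.26,-1.9,0],"grip": 1},{"xyz": [0.39,-2.85,0],"grip": 1},{"xyz": [0.54,-3.9,0],"grip": 1},{"xyz": [0.54,-3.9,0],"grip": 1}]}}

```text
invalid input at $.moves[0]: expected keys twist, xyz, grip
```

```bash
python3 - <<'E'
from h import *
go((.4695,.182,.037),-.2136)
E
```

```text
t 1.525 pos [ 0.2891 -0.3103  0.2073] yaw -0.2147 tilt [ 0.0008 -0.0007] F [ 1.6983 -0.2576  0.7419] T [ 0.0288 -0.0241 -0.0265] w 0.504 q7 -1.094
xyz units [ 1.1867 -8.659   2.8348] twist z -0.006490747033804442 dist mm 551.2906751408993
```

Request:
{"name": "jog_arm", "arguments": {"moves": [{"xyz": [0.13,-0.95,0],"twist": [0,0,0],"grip": 1},{"xyz": [0.26,-1.9,0],"twist": [0,0,0],"grip": 1},{"xyz": [0.39,-2.85,0],"twist": [0,0,0],"grip": 1},{"xyz": [0.52,-3.8,0],"twist": [0,0,0],"grip": 1},{"xyz": [0.65,-4.75,0],"twist": [0,0,0],"grip": 1}]}}

```text
clock: 2.15
position: [0.3879, -0.0403, 0.2075]
ee_rot: [3.123, -0.337, 0.002]
force: [1.5, -0.3, 0.9]
width: 0.009
```

Request:
{"name": "jog_arm", "arguments": {"moves": [{"xyz": [0.13,-0.95,0],"twist": [0,0,0],"grip": 1},{"xyz": [0.26,-1.9,0],"twist": [0,0,0],"grip": 1},{"xyz": [0.39,-2.85,0],"twist": [0,0,0],"grip": 1},{"xyz": [0.54,-3.9,0],"twist": [0,0,0],"grip": 1},{"xyz": [0.54,-3.9,0],"twist": [0,0,0],"grip": 1}]}}

```text
clock: 2.78
position: [0.4694, 0.1852, 0.2071]
ee_rot: [-3.121, 0.327, -0.0]
force: [-0.8, 0.4, -0.4]
width: 0.005
```

```bash
python3 - <<'E'
from h import *
go((.4695,.182,.037),-.2136)
E
```

```text
t 2.775 pos [0.4694 0.1852 0.2071] yaw -0.2085 tilt [0.0004 0.0033] F [-0.8261  0.4204 -0.3978] T [ 0.0482  0.0924 -0.0229] w 0.005 q7 -2.416
xyz units [0.0139 0.0602 2.8353] twist z 0.02926273896596397 dist mm 170.15834186801501
```

```bash
python3 - <<'E'
from h import *
c=np.array([.621,.1493]);a=-.2136;X=np.array([np.cos(a),np.sin(a)])
cv2.imwrite("pics/t1.png",cv2.resize(arm.get_image("top")[180:285,130:270],None,fx=5,fy=5,interpolation=cv2.INTER_CUBIC))
for uv in((164.0,253.5),(180,255.5),(196,259.)):
    p=ray("top",*uv,.044)[:2]-c;print(uv,p@X,p@[-X[1],X[0]])
s,M,y=st();p=s["position"][:2]-c;print("tcp dock",p@X,p@[-X[1],X[0]])
E
```

```text
(164.0, 253.5) -0.13664393140909456 0.03942558180414701
(180, 255.5) -0.13268651875163986 -0.006663908435304474
(196, 259.0) -0.132888060187698 -0.05373962666247035
t 2.825 pos [0.4689 0.1822 0.2068] yaw -0.2109 tilt [-0.0005  0.0011] F [ 0.5599 -1.0033 -0.1356] T [-0.0415  0.0019 -0.0486] w 0.004 q7 -2.414
tcp dock -0.1556225185545368 -7.302633761555878e-05
```

View pics/t1.png

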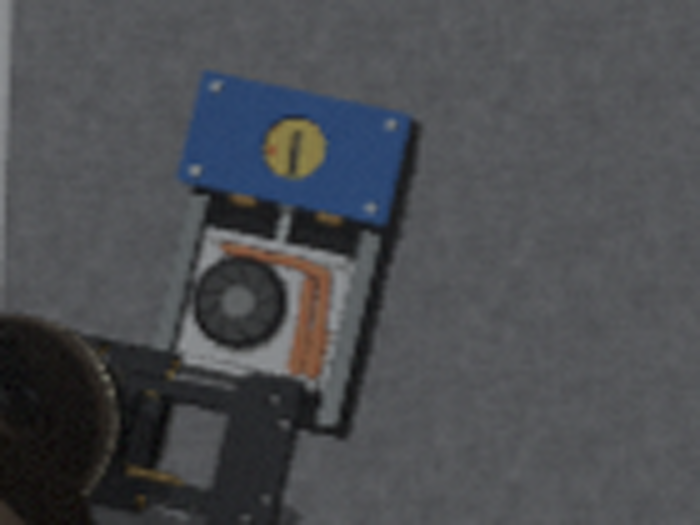

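Picture: cooler rear wall at dock x ≈ −134 mm, so the gripper centre at −155 mm is clear of it. Descending.

Request:
{"name": "jog_arm", "arguments": {"moves": [{"xyz": [0,0,0.9],"twist": [0,0,0],"grip": 1},{"xyz": [0,0,1.8],"twist": [0,0,0],"grip": 1},{"xyz": [0,0,2.4],"twist": [0,0,0],"grip": 1},{"xyz": [0,0,2.8],"twist": [0,0,0],"grip": 1},{"xyz": [0,0,2.8],"twist": [0,0,0],"grip": 1}]}}

```text
clock: 3.45
position: [0.4677, 0.1776, 0.0378]
ee_rot: [3.121, -0.339, -0.004]
force: [-0.3, -0.7, 0.1]
width: 0.006
```

Request:
{"name": "jog_arm", "arguments": {"moves": [{"xyz": [0.1,0,0],"twist": [0,0,0],"grip": 1},{"xyz": [0.15,0,0],"twist": [0,0,0],"grip": 1},{"xyz": [0.2,0,0],"twist": [0,0,0],"grip": 1},{"xyz": [0.25,0,0],"twist": [0,0,0],"grip": 1},{"xyz": [0.3,0,0],"twist": [0,0,0],"grip": 1}]}}

```text
clock: 4.08
position: [0.4868, 0.1759, 0.0392]
ee_rot: [-3.123, 0.337, -0.0]
force: [-0.5, 0.2, 0.1]
width: 0.005
```

```bash
cat >> h.py <<'E'
DC=np.array([.621,.1493]);DA=-.2136
def dock():
    s,M,y=st();X=np.array([np.cos(DA),np.sin(DA)]);Y=np.array([-X[1],X[0]]);p=s["position"][:2]-DC;f=s["force"][:2]
    print("tcp dock mm",1e3*p@X,1e3*p@Y,"Fdock",f@X,f@Y)
E
python3 - <<'E'
from h import *
dock()
E
```

```text
t 4.075 pos [0.4868 0.1759 0.0392] yaw -0.2149 tilt [0.0002 0.    ] F [-0.4787  0.2066  0.122 ] T [0.0649 0.0237 0.0117] w 0.005 q7 -2.539
tcp dock mm -136.81435302791303 -2.4704125290672265 Fdock -0.511574778695467 0.10041938457794841
```

Request:
{"name": "jog_arm", "arguments": {"moves": [{"xyz": [0.03,0,0],"twist": [0,0,0],"grip": 1},{"xyz": [0.06,0,0],"twist": [0,0,0],"grip": 1},{"xyz": [0.09,0,0],"twist": [0,0,0],"grip": 1},{"xyz": [0.12,0,0],"twist": [0,0,0],"grip": 1},{"xyz": [0.15,0,0],"twist": [0,0,0],"grip": 1}]}}

```text
clock: 4.7
position: [0.4954, 0.1739, 0.039]
ee_rot: [3.123, -0.337, -0.0]
force: [0.7, -0.0, -0.2]
width: 0.003
```

```bash
python3 - <<'E'
from h import *
dock()
E
```

```text
t 4.7 pos [0.4954 0.1739 0.039 ] yaw -0.2148 tilt [-0.0001 -0.0001] F [ 0.6782 -0.0484 -0.1839] T [ 0.0787  0.0381 -0.0127] w 0.003 q7 -2.527
tcp dock mm -127.98374792807017 -2.54920176436309 Fdock 0.6730830626004516 0.09645872744323346
```

Request:
{"name": "jog_arm", "arguments": {"moves": [{"xyz": [0.015,0,0],"twist": [0,0,0],"grip": 1},{"xyz": [0.03,0,0],"twist": [0,0,0],"grip": 1},{"xyz": [0.045,0,0],"twist": [0,0,0],"grip": 1},{"xyz": [0.06,0,0],"twist": [0,0,0],"grip": 1},{"xyz": [0.06,0,0],"twist": [0,0,0],"grip": 1}]}}

```text
clock: 5.32
position: [0.4989, 0.1732, 0.039]
ee_rot: [3.123, -0.337, 0.0]
force: [-1.2, 0.1, 0.2]
width: 0.005
```

```bash
python3 - <<'E'
from h import *
dock()
E
```

```text
t 5.325 pos [0.4989 0.1732 0.039 ] yaw -0.215 tilt [ 0.0001 -0.    ] F [-1.2072  0.109   0.1883] T [0.0514 0.0392 0.0462] w 0.005 q7 -2.522
tcp dock mm -124.39812234735139 -2.5441910882402494 Fdock -1.2028467415509778 -0.14934726546588764
```

Request:
{"name": "jog_arm", "arguments": {"moves": [{"xyz": [0.015,0,0],"twist": [0,0,0],"grip": 1},{"xyz": [0.03,0,0],"twist": [0,0,0],"grip": 1},{"xyz": [0.03,0,0],"twist": [0,0,0],"grip": 1}]}}

```text
clock: 5.7
position: [0.5006, 0.1728, 0.039]
ee_rot: [3.123, -0.337, 0.0]
force: [0.4, 0.7, 0.2]
width: 0.005
```

```bash
python3 - <<'E'
from h import *
dock()
cv2.imwrite("pics/t2.png",np.vstack([cv2.resize(arm.get_image(n)[y:y+60,x:x+140],None,fx=5,fy=5,interpolation=cv2.INTER_CUBIC) for n,x,y in(("top",130,190),("scene",320,150))]))
E
```

```text
t 5.7 pos [0.5006 0.1728 0.039 ] yaw -0.215 tilt [ 0. -0.] F [0.3903 0.6876 0.248 ] T [0.0522 0.0361 0.0247] w 0.005 q7 -2.52
tcp dock mm -122.60329545218607 -2.5615550664727302 Fdock 0.23568871832584584 0.7547226953130916
```

View pics/t2.png

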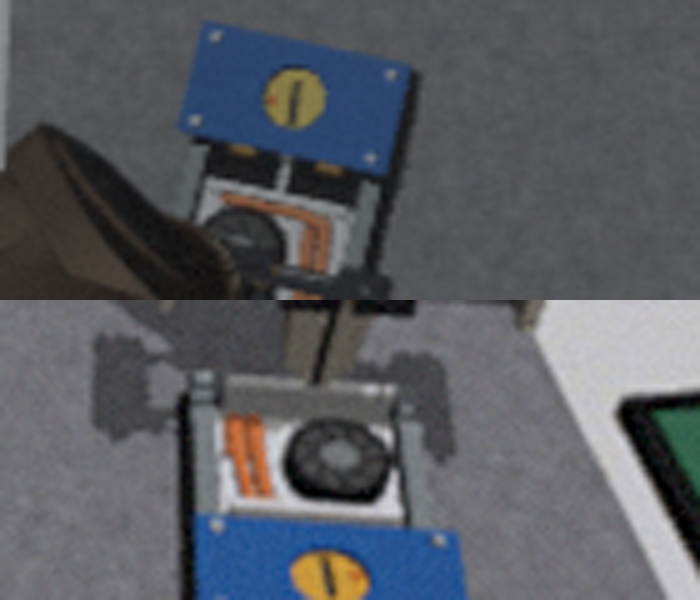

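The cooler front looks unmoved, so I'm checking where the fingers are relative to the wall.

```bash
python3 - <<'E'
from h import *
X=np.array([np.cos(DA),np.sin(DA)])
for dx in(-.0095,.0095):
    for z in(.028,.045,.07): p=arm.observe()["position"].copy();p[:2]+=X*dx;p[2]=z;q=proj("scene",p);print("finger x",dx,z,q,(q-[320,150])*5+[0,300])
for uv in((262,360),(310,372),(395,388),(222,372)):
    q=np.array([uv[0]/5+320,(uv[1]-300)/5+150]);p=ray("scene",*q,.044)[:2]-DC;print(uv,"dock",p@X,p@[-X[1],X[0]])
for uv in((205,180),(355,208)):
    q=np.array([uv[0]/5+130,uv[1]/5+190])
    for z in(.03,.044):p=ray("top",*q,z)[:2]-DC;print("top front",uv,z,p@X,p@[-X[1],X[0]])
E
```

```text
finger x -0.0095 0.028 [379.6743 170.7225] [298.3714 403.6125]
finger x -0.0095 0.045 [380.9135 165.9356] [304.5677 379.6782]
finger x -0.0095 0.07 [382.7929 158.6763] [313.9646 343.3814]
finger x 0.0095 0.028 [380.152  175.9289] [300.7602 429.6443]
finger x 0.0095 0.045 [381.4117 171.1519] [307.0583 405.7596]
finger x 0.0095 0.07 [383.3226 163.905 ] [316.6128 369.5252]
(262, 360) dock -0.14606104552823862 -0.0231726887737537
(310, 372) dock -0.13921983754607778 0.000840152064689227
(395, 388) dock -0.1311559089052039 0.04307689585957715
(222, 372) dock -0.13524880251431837 -0.044057516596349815
top front (205, 180) 0.03 -0.05528391775357943 0.04210899967900087
top front (205, 180) 0.044 -0.055641191865951865 0.03862502498515442
top front (355, 208) 0.03 -0.05299004983345619 -0.04718521746743966
top front (355, 208) 0.044 -0.05337236102877566 -0.049694564676517165
```

```bash
python3 - <<'E'
from h import *
dock()
im=arm.get_image("scene")[135:195,345:425].copy()
cv2.imwrite("pics/s3.png",cv2.resize(cv2.convertScaleAbs(im,alpha=1.3),None,fx=10,fy=10,interpolation=cv2.INTER_CUBIC))
E
```

```text
t 5.8 pos [0.5006 0.1728 0.039 ] yaw -0.215 tilt [-0.0001 -0.    ] F [-0.4094 -0.549  -0.1114] T [ 0.0395 -0.0191 -0.0151] w 0.006 q7 -2.52
tcp dock mm -122.68334759912548 -2.560926482046043 Fdock -0.283737909527448 -0.6232807140105017
```

View pics/s3.png

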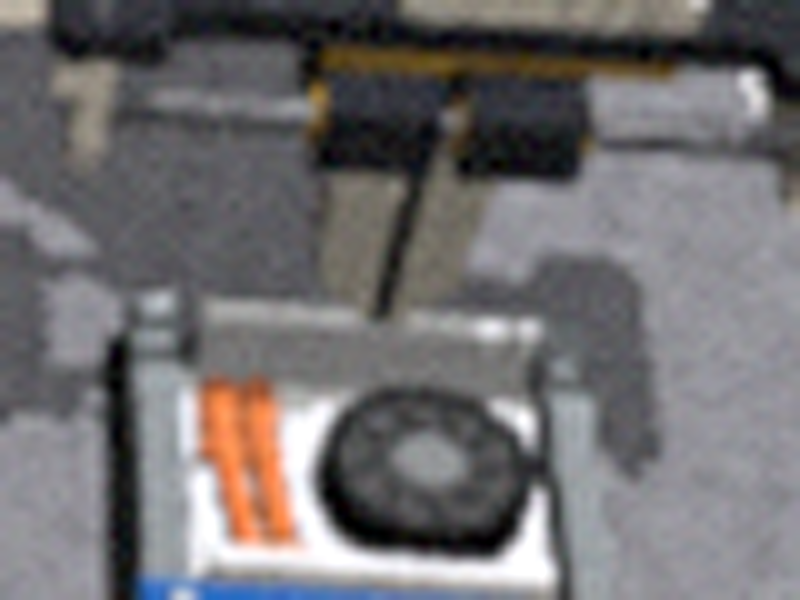

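View: the fingers are clearly behind the still-unmoved rear wall (tips hidden at ≈(380,315)). The reported TCP therefore sits about 15–20 mm ahead of where the camera shows the fingers. I'll advance gently and track the fan blob to find the real contact.

Request:
{"name": "jog_arm", "arguments": {"moves": [{"xyz": [0.03,0,0],"twist": [0,0,0],"grip": 1},{"xyz": [0.06,0,0],"twist": [0,0,0],"grip": 1},{"xyz": [0.09,0,0],"twist": [0,0,0],"grip": 1},{"xyz": [0.12,0,0],"twist": [0,0,0],"grip": 1},{"xyz": [0.15,0,0],"twist": [0,0,0],"grip": 1}]}}

```text
clock: 6.48
position: [0.5095, 0.1708, 0.039]
ee_rot: [3.123, -0.337, -0.0]
force: [0.5, -0.8, 0.1]
width: 0.004
```

```bash
cat >> h.py <<'E'
def fan(im):
    # copper pipe + fan in scene view: template shift against avg0
    g=lambda a:cv2.cvtColor(np.clip(a,0,255).astype(np.uint8),cv2.COLOR_BGR2GRAY)
    t=g(np.load("avg0.npz")["scene"])[172:192,367:398];r=cv2.matchTemplate(cv2.resize(g(im),None,fx=8,fy=8,interpolation=cv2.INTER_CUBIC)[160*8:205*8,350*8:415*8],cv2.resize(t,None,fx=8,fy=8,interpolation=cv2.INTER_CUBIC),cv2.TM_CCOEFF_NORMED)
    _,m,_,l=cv2.minMaxLoc(r);q=np.array(l)/8+[350,160]-[367,172];return q,m
E
python3 - <<'E'
from h import *
dock()
print("fan shift px",fan(cv2.imread("pics/scene0.png")),fan(arm.get_image("scene")))
for p in((.589,.156,.03),(.609,.1518,.03)):print(proj("scene",p))
print(proj("top",(0,0,0.1)),arm.observe()["joints"])
im=arm.get_image("top");cv2.imwrite("pics/t4.png",im)
E
```

```text
t 6.475 pos [0.5095 0.1708 0.039 ] yaw -0.2149 tilt [-0. -0.] F [ 0.4911 -0.7703  0.1138] T [ 0.0317  0.0839 -0.0414] w 0.004 q7 -2.508
tcp dock mm -113.53246999410696 -2.5811864399670106 Fdock 0.6432453773917455 -0.6487344945263206
fan shift px (array([0., 0.]), 0.9975829124450684) (array([0., 0.]), 0.9573577046394348)
[383.43   198.8878]
[384.0844 205.233 ]
[236.571  443.6214] [-0.1162  0.5373 -0.4191  1.938   0.3176  0.7304 -2.5077]
```

```bash
python3 - <<'E'
from h import *
p=arm.observe()["position"]
def tile(n,x,y):
    im=arm.get_image(n).copy();u=cv2.resize(im[y:y+60,x:x+80],None,fx=10,fy=10,interpolation=cv2.INTER_CUBIC)[:,:]
    for dz,c in((-.011,(0,0,255)),(0,(0,255,0)),(.05,(255,0,255))):
        q=(proj(n,p+[0,0,dz])-[x,y])*10;cv2.circle(u,tuple(int(v) for v in q),4,c,-1)
    return u
a=tile("scene",345,135);b=tile("top",150,195)
cv2.imwrite("pics/c5.png",cv2.resize(np.hstack([a,b]),(800,300),interpolation=cv2.INTER_AREA))
E
```

```text
(no output)
```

View pics/c5.png

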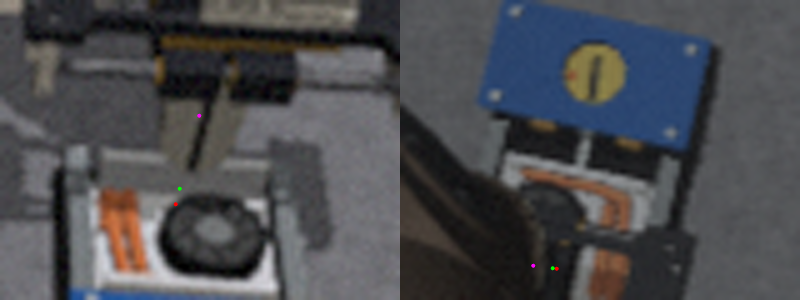

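View: the fingers now overlap the wall from above. Their tips show at (190,170) in the left tile, while the red predicted tip is at (175,203), so the real tips are ~20 mm higher than I assumed. Backing out and lowering behind the cooler, feeling for contact.

Request:
{"name": "jog_arm", "arguments": {"moves": [{"xyz": [-0.3,0,0],"twist": [0,0,0],"grip": 1},{"xyz": [-0.7,0,0],"twist": [0,0,0],"grip": 1},{"xyz": [-0.75,0,0],"twist": [0,0,0],"grip": 1},{"xyz": [-0.75,0,0],"twist": [0,0,0],"grip": 1}]}}

```text
clock: 7.18
position: [0.4653, 0.1806, 0.0392]
ee_rot: [3.124, -0.336, 0.001]
force: [0.5, -0.0, 0.3]
width: 0.006
```

Request:
{"name": "jog_arm", "arguments": {"moves": [{"xyz": [0,0,0.05],"twist": [0,0,0],"grip": 1},{"xyz": [0,0,0.1],"twist": [0,0,0],"grip": 1},{"xyz": [0,0,0.15],"twist": [0,0,0],"grip": 1},{"xyz": [0,0,0.15],"twist": [0,0,0],"grip": 1}]}}

```text
clock: 7.68
position: [0.4653, 0.1803, 0.0296]
ee_rot: [3.123, -0.337, -0.001]
force: [-0.1, 0.2, 0.4]
width: 0.002
```

```bash
python3 - <<'E'
from h import *
dock();print(arm.tips_ahead)
p=arm.observe()["position"];q=proj("scene",p+[0,0,-.011]);print(q)
im=arm.get_image("scene");cv2.imwrite("pics/s6.png",cv2.resize(im[130:200,340:430],None,fx=8,fy=8,interpolation=cv2.INTER_CUBIC))
E
```

```text
t 7.675 pos [0.4653 0.1803 0.0296] yaw -0.2151 tilt [-0.0006 -0.0003] F [-0.0908  0.1553  0.4439] T [0.0256 0.134  0.0325] w 0.002 q7 -2.579
tcp dock mm -158.77005969548662 -2.704255872654862 Fdock -0.12160962632373536 0.13248626632622792
0.011
[378.3125 166.2268]
```

Request:
{"name": "jog_arm", "arguments": {"moves": [{"xyz": [0,0,0.04],"twist": [0,0,0],"grip": 1},{"xyz": [0,0,0.08],"twist": [0,0,0],"grip": 1},{"xyz": [0,0,0.12],"twist": [0,0,0],"grip": 1},{"xyz": [0,0,0.12],"twist": [0,0,0],"grip": 1}]}}

```text
clock: 8.22
position: [0.4653, 0.1804, 0.0226]
ee_rot: [3.123, -0.337, -0.001]
force: [0.3, -0.3, -0.2]
width: 0.004
```

Request:
{"name": "jog_arm", "arguments": {"moves": [{"xyz": [0,0,0.03],"twist": [0,0,0],"grip": 1},{"xyz": [0,0,0.05],"twist": [0,0,0],"grip": 1},{"xyz": [0,0,0.05],"twist": [0,0,0],"grip": 1}]}}

```text
clock: 8.6
position: [0.4653, 0.1804, 0.0197]
ee_rot: [3.123, -0.337, -0.0]
force: [0.4, 0.3, -0.3]
width: 0.002
```

Request:
{"name": "jog_arm", "arguments": {"moves": [{"xyz": [0,0,0.03],"twist": [0,0,0],"grip": 1},{"xyz": [0,0,0.06],"twist": [0,0,0],"grip": 1},{"xyz": [0,0,0.09],"twist": [0,0,0],"grip": 1},{"xyz": [0,0,0.09],"twist": [0,0,0],"grip": 1}]}}

```text
clock: 9.1
position: [0.4652, 0.1804, 0.0142]
ee_rot: [3.123, -0.337, -0.001]
force: [0.7, -1.0, -0.0]
width: 0.001
```

```bash
python3 - <<'E'
from h import *
dock()
p=arm.observe()["position"]
im=arm.get_image("scene").copy();u=cv2.resize(im[130:200,340:430],None,fx=8,fy=8,interpolation=cv2.INTER_CUBIC)
for z,c in((.01,(0,0,255)),(.03,(0,255,0)),(.05,(255,0,255))):
    q=(proj("scene",[p[0],p[1],z])-[340,130])*8;cv2.circle(u,tuple(int(v) for v in q),4,c,-1)
cv2.imwrite("pics/s7.png",u)
E
```

```text
t 9.1 pos [0.4652 0.1804 0.0142] yaw -0.2149 tilt [-0.0003 -0.0002] F [ 0.7316 -0.9831 -0.0009] T [ 0.05    0.0265 -0.0029] w 0.001 q7 -2.596
tcp dock mm -158.80815893046346 -2.5990149506504037 Fdock 0.9233616800435566 -0.8056703603763974
```

View pics/s7.png

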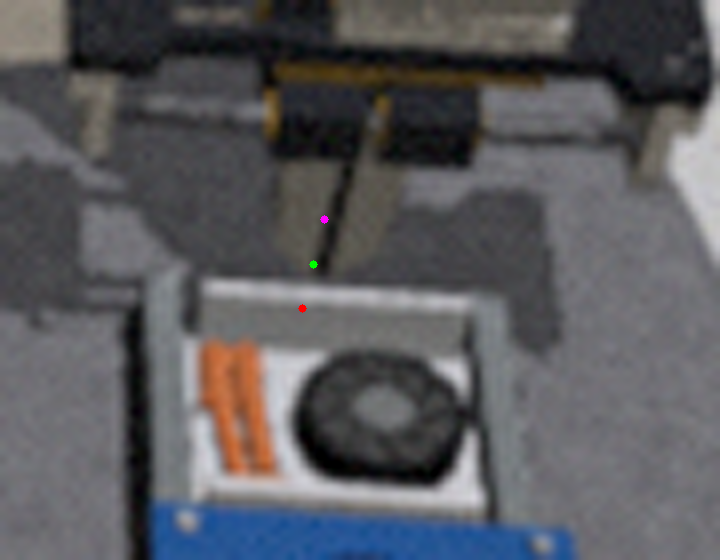

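View: the finger tips end at ≈(322,275), at z≈0.026–0.03, while the reported TCP z is 0.014. I'll find the true tip height by gently touching the base.

Request:
{"name": "jog_arm", "arguments": {"moves": [{"xyz": [0,0,0.03],"twist": [0,0,0],"grip": 1},{"xyz": [0,0,0.05],"twist": [0,0,0],"grip": 1},{"xyz": [0,0,0.05],"twist": [0,0,0],"grip": 1}]}}

```text
clock: 9.52
position: [0.4653, 0.1804, 0.0113]
ee_rot: [3.123, -0.337, -0.0]
force: [-0.2, -0.3, -0.4]
width: 0.003
```

Request:
{"name": "jog_arm", "arguments": {"moves": [{"xyz": [0,0,0.02],"twist": [0,0,0],"grip": 1},{"xyz": [0,0,0.04],"twist": [0,0,0],"grip": 1},{"xyz": [0,0,0.04],"twist": [0,0,0],"grip": 1}]}}

```text
clock: 9.9
position: [0.4654, 0.1804, 0.0089]
ee_rot: [3.123, -0.337, -0.0]
force: [0.3, 0.2, 0.2]
width: 0.0
```

```bash
python3 - <<'E'
from h import *
dock();s=arm.observe();print(s)
E
```

```text
t 9.9 pos [0.4654 0.1804 0.0089] yaw -0.2149 tilt [-0.0002 -0.0001] F [0.2856 0.1735 0.1737] T [-0.0032  0.028  -0.0118] w 0.0 q7 -2.602
tcp dock mm -158.71322572802148 -2.5598304947868638 Fdock 0.24233268137417036 0.23006557425628676
{'clock': 9.9, 'joints': array([-0.1772,  0.5375, -0.3998,  2.0517,  0.3514,  0.6174, -2.6015]), 'dq': array([ 0.0008, -0.0015,  0.0007, -0.002 , -0.0013,  0.0015,  0.0002]), 'joint_efforts': array([ -0.0126, -59.652 ,  -5.3974, -18.9686,   0.0545,  -0.1015,
        -0.0149]), 'position': array([0.4654, 0.1804, 0.0089]), 'ee_rot': array([ 3.1234, -0.3369, -0.0002]), 'force': array([0.2856, 0.1735, 0.1737]), 'ft_torque': array([-0.0032,  0.028 , -0.0118]), 'width': 0.00017793505216897075}
```

Request:
{"name": "jog_arm", "arguments": {"moves": [{"xyz": [0,0,0.02],"twist": [0,0,0],"grip": 1},{"xyz": [0,0,0.04],"twist": [0,0,0],"grip": 1},{"xyz": [0,0,0.06],"twist": [0,0,0],"grip": 1},{"xyz": [0,0,0.06],"twist": [0,0,0],"grip": 1}]}}

```text
clock: 10.4
position: [0.4653, 0.1804, 0.0053]
ee_rot: [3.123, -0.337, -0.0]
force: [0.3, -0.3, -0.4]
width: 0.007
```

Request:
{"name": "jog_arm", "arguments": {"moves": [{"xyz": [0,0,0.02],"twist": [0,0,0],"grip": 1},{"xyz": [0,0,0.04],"twist": [0,0,0],"grip": 1},{"xyz": [0,0,0.04],"twist": [0,0,0],"grip": 1}]}}

```text
clock: 10.78
position: [0.4653, 0.1805, 0.0029]
ee_rot: [3.123, -0.337, -0.0]
force: [0.0, -0.5, 0.5]
width: 0.004
```

Request:
{"name": "jog_arm", "arguments": {"moves": [{"xyz": [0,0,0.02],"twist": [0,0,0],"grip": 1},{"xyz": [0,0,0.04],"twist": [0,0,0],"grip": 1},{"xyz": [0,0,0.04],"twist": [0,0,0],"grip": 1}]}}

```text
clock: 11.15
position: [0.4653, 0.1805, 0.0005]
ee_rot: [3.123, -0.337, -0.0]
force: [-0.0, 0.6, -0.1]
width: 0.009
```

Request:
{"name": "jog_arm", "arguments": {"moves": [{"xyz": [0,0,0.02],"twist": [0,0,0],"grip": 1},{"xyz": [0,0,0.04],"twist": [0,0,0],"grip": 1},{"xyz": [0,0,0.04],"twist": [0,0,0],"grip": 1}]}}

```text
clock: 11.52
position: [0.4653, 0.1804, -0.0019]
ee_rot: [3.123, -0.337, -0.0]
force: [-0.3, 0.6, -0.6]
width: 0.006
```

Request:
{"name": "jog_arm", "arguments": {"moves": [{"xyz": [0,0,0.02],"twist": [0,0,0],"grip": 1},{"xyz": [0,0,0.04],"twist": [0,0,0],"grip": 1},{"xyz": [0,0,0.04],"twist": [0,0,0],"grip": 1}]}}

```text
clock: 11.9
position: [0.4653, 0.1804, -0.0043]
ee_rot: [3.123, -0.337, -0.0]
force: [0.2, -0.3, -0.8]
width: -0.001
```

```bash
python3 - <<'E'
from h import *
dock()
E
```

```text
t 11.9 pos [ 0.4653  0.1804 -0.0043] yaw -0.2148 tilt [-0.0002 -0.0002] F [ 0.1677 -0.3347 -0.754 ] T [ 0.0645  0.044  -0.0103] w -0.001 q7 -2.615
tcp dock mm -158.77497115689079 -2.576918176035998 Fdock 0.23485760947661413 -0.2915027925836317
```

No touch even at TCP z = −4 mm, so the real tips sit about 15–20 mm behind where the text puts them. I'll use the camera and touch for heights from here on. Raising 6 mm and pushing.

Request:
{"name": "jog_arm", "arguments": {"moves": [{"xyz": [0,0,-0.1],"twist": [0,0,0],"grip": 1},{"xyz": [0.1,0,-0.1],"twist": [0,0,0],"grip": 1},{"xyz": [0.15,0,-0.1],"twist": [0,0,0],"grip": 1},{"xyz": [0.2,0,-0.1],"twist": [0,0,0],"grip": 1},{"xyz": [0.25,0,-0.1],"twist": [0,0,0],"grip": 1}]}}

```text
clock: 12.52
position: [0.4802, 0.1772, 0.0017]
ee_rot: [3.123, -0.337, -0.0]
force: [-0.1, 0.2, 0.3]
width: 0.007
```

Request:
{"name": "jog_arm", "arguments": {"moves": [{"xyz": [0.04,0,0],"twist": [0,0,0],"grip": 1},{"xyz": [0.08,0,0],"twist": [0,0,0],"grip": 1},{"xyz": [0.12,0,0],"twist": [0,0,0],"grip": 1},{"xyz": [0.16,0,0],"twist": [0,0,0],"grip": 1},{"xyz": [0.16,0,0],"twist": [0,0,0],"grip": 1}]}}

```text
clock: 13.15
position: [0.4897, 0.1752, 0.0018]
ee_rot: [-3.123, 0.337, -0.0]
force: [0.3, -0.2, 0.3]
width: 0.003
```

```bash
python3 - <<'E'
from h import *
dock()
print("fan shift px",fan(arm.get_image("scene")))
E
```

```text
t 13.15 pos [0.4897 0.1752 0.0018] yaw -0.2151 tilt [0.0003 0.0001] F [ 0.3321 -0.1647  0.2571] T [ 0.0867 -0.0234 -0.014 ] w 0.003 q7 -2.572
tcp dock mm -133.76664362961043 -2.523237787363061 Fdock 0.3594865823943241 -0.09058213728769318
fan shift px (array([0.25, 2.5 ]), 0.973502516746521)
```

The cooler is moving: ~8 mm so far, contact at TCP dock ≈ −142. Continuing toward the contacts.

Request:
{"name": "jog_arm", "arguments": {"moves": [{"xyz": [0.03,0,0],"twist": [0,0,0],"grip": 1},{"xyz": [0.06,0,0],"twist": [0,0,0],"grip": 1},{"xyz": [0.09,0,0],"twist": [0,0,0],"grip": 1},{"xyz": [0.12,0,0],"twist": [0,0,0],"grip": 1},{"xyz": [0.12,0,0],"twist": [0,0,0],"grip": 1}]}}

```text
clock: 13.82
position: [0.4968, 0.1736, 0.0018]
ee_rot: [-3.123, 0.337, -0.0]
force: [0.0, 0.2, 0.1]
width: 0.003
```

Request:
{"name": "jog_arm", "arguments": {"moves": [{"xyz": [0.02,0,0],"twist": [0,0,0],"grip": 1},{"xyz": [0.03,0,0],"twist": [0,0,0],"grip": 1},{"xyz": [0.03,0,0],"twist": [0,0,0],"grip": 1}]}}

```text
clock: 14.2
position: [0.4979, 0.1734, 0.0017]
ee_rot: [3.123, -0.337, -0.001]
force: [-2.2, 1.3, 0.9]
width: 0.007
```

Request:
{"name": "jog_arm", "arguments": {"moves": [{"xyz": [0.02,0,0],"twist": [0,0,0],"grip": 1},{"xyz": [0.03,0,0],"twist": [0,0,0],"grip": 1},{"xyz": [0.03,0,0],"twist": [0,0,0],"grip": 1}]}}

```text
clock: 14.58
position: [0.4996, 0.173, 0.0017]
ee_rot: [3.123, -0.337, -0.001]
force: [-3.3, 1.5, 1.6]
width: 0.003
```

```bash
python3 - <<'E'
from h import *
dock()
print("fan shift px",fan(arm.get_image("scene")))
E
```

```text
t 14.575 pos [0.4996 0.173  0.0017] yaw -0.2147 tilt [-0.0006 -0.0001] F [-3.3079  1.4829  1.5978] T [ 0.2708  0.9079 -0.0132] w 0.003 q7 -2.556
tcp dock mm -123.71524742847237 -2.575861609340453 Fdock -3.547058448592929 0.7479499581941192
fan shift px (array([0.5  , 5.125]), 0.8062672019004822)
```

Contacts felt at TCP dock ≈ −125, with 3.5 N now at −123.7, so the cooler is against them and slightly past first touch. Retreating slowly, then up with the start of the wrist flip (q7 has to be re-ranged for the clockwise turn).

Request:
{"name": "jog_arm", "arguments": {"moves": [{"xyz": [-0.02,0,0],"twist": [0,0,0],"grip": 1},{"xyz": [-0.04,0,0],"twist": [0,0,0],"grip": 1},{"xyz": [-0.08,0,0],"twist": [0,0,0],"grip": 1},{"xyz": [-0.3,0,0],"twist": [0,0,0],"grip": 1},{"xyz": [-0.5,0,0],"twist": [0,0,0],"grip": 1}]}}

```text
clock: 15.25
position: [0.4698, 0.1795, 0.0019]
ee_rot: [-3.123, 0.337, -0.0]
force: [0.6, 0.6, 0.5]
width: 0.005
```

Request:
{"name": "jog_arm", "arguments": {"moves": [{"xyz": [0,0,-0.9],"twist": [0,0,0],"grip": 1},{"xyz": [0,0,-1.8],"twist": [0,0,-1],"grip": 1},{"xyz": [0,0,-2.7],"twist": [0,0,-2],"grip": 1},{"xyz": [0,0,-3.3],"twist": [0,0,-3],"grip": 1},{"xyz": [0,0,-3.3],"twist": [0,0,-4],"grip": 1}]}}

```text
clock: 15.88
position: [0.4715, 0.1805, 0.2028]
ee_rot: [3.048, 0.761, 0.009]
force: [-1.0, -0.0, -1.1]
width: 0.005
```

```bash
python3 - <<'E'
from h import *
print("fan shift px",fan(arm.get_image("scene")))
go((.543,-.2465,.2),-2.61)
E
```

```text
fan shift px (array([0.5 , 4.75]), 0.8244725465774536)
t 15.925 pos [0.4708 0.1798 0.2012] yaw 0.4977 tilt [0.0031 0.    ] F [ 0.211   0.2873 -0.5764] T [-0.0253 -0.021   0.0502] w 0.005 q7 -1.778
xyz units [-2.3337  6.8172  0.0237] twist z 17.805628026516167 dist mm 432.34047894748096
```

Request:
{"name": "jog_arm", "arguments": {"moves": [{"xyz": [-0.3,0.9,0],"twist": [0,0,-1],"grip": 0},{"xyz": [-0.6,1.8,0],"twist": [0,0,-2],"grip": 0},{"xyz": [-0.9,2.7,0],"twist": [0,0,-3],"grip": 0},{"xyz": [-1.2,3.6,0],"twist": [0,0,-4],"grip": 0},{"xyz": [-1.5,4.5,0],"twist": [0,0,-5],"grip": 0}]}}

```text
clock: 16.55
position: [0.5158, -0.102, 0.1994]
ee_rot: [-2.445, -1.972, 0.001]
force: [1.4, 0.4, 0.7]
width: 0.481
```

```bash
python3 - <<'E'
from h import *
go((.543,-.2465,.2),-2.61)
E
```

```text
t 16.55 pos [ 0.5158 -0.102   0.1994] yaw 1.3573 tilt [-0.0005 -0.0004] F [1.3771 0.3921 0.7079] T [ 0.0053 -0.2018  0.0413] w 0.481 q7 -0.41
xyz units [-2.2578  0.9541 -0.0091] twist z -13.2687875608653 dist mm 147.0664620768402
```

Request:
{"name": "jog_arm", "arguments": {"moves": [{"xyz": [-0.6,0.25,0],"twist": [0,0,-1],"grip": -0.2},{"xyz": [-1.2,0.5,0],"twist": [0,0,-2],"grip": -0.2},{"xyz": [-1.8,0.75,0],"twist": [0,0,-3],"grip": -0.2},{"xyz": [-2.25,0.95,0],"twist": [0,0,-4],"grip": -0.2},{"xyz": [-2.25,0.95,0],"twist": [0,0,-5],"grip": -0.2}]}}

```text
clock: 17.18
position: [0.5421, -0.2474, 0.1984]
ee_rot: [-1.389, -2.816, 0.002]
force: [0.6, -0.2, -0.0]
width: 0.599
```

Request:
{"name": "jog_arm", "arguments": {"moves": [{"xyz": [0,0,0],"twist": [0,0,-1],"grip": -0.2},{"xyz": [0,0,0],"twist": [0,0,-2],"grip": -0.2},{"xyz": [0,0,0],"twist": [0,0,-3],"grip": -0.2},{"xyz": [0,0,0],"twist": [0,0,-4],"grip": -0.2},{"xyz": [0,0,0],"twist": [0,0,-5],"grip": -0.2}]}}

```text
clock: 17.8
position: [0.5423, -0.2442, 0.1991]
ee_rot: [-0.061, -3.14, 0.0]
force: [0.0, 0.3, -0.0]
width: 0.599
```

Request:
{"name": "jog_arm", "arguments": {"moves": [{"xyz": [0,0,0],"twist": [0,0,-1],"grip": -0.2},{"xyz": [0,0,0],"twist": [0,0,-2],"grip": -0.2},{"xyz": [0,0,0],"twist": [0,0,-3],"grip": -0.2},{"xyz": [0,0,0],"twist": [0,0,-3.3],"grip": -0.2},{"xyz": [0,0,0],"twist": [0,0,-3.3],"grip": -0.2}]}}

```text
clock: 18.42
position: [0.5425, -0.2443, 0.1991]
ee_rot: [0.825, -3.03, -0.0]
force: [0.2, -0.4, 0.5]
width: 0.598
```

```bash
python3 - <<'E'
from h import *
go((.543,-.2465,.2),-2.61)
p=arm.observe()["position"]
tl=[]
for n,x,y in(("scene",175,115),("top",290,200)):
    im=arm.get_image(n).copy();u=cv2.resize(im[y:y+70,x:x+80],None,fx=5,fy=5,interpolation=cv2.INTER_CUBIC)
    for z,c in((.19,(0,0,255)),(.215,(0,255,0))):
        q=(proj(n,[p[0],p[1],z])-[x,y])*5;cv2.circle(u,tuple(int(v) for v in q),2,c,-1)
    tl.append(u)
cv2.imwrite("pics/g8.png",np.hstack(tl))
E
```

```text
t 18.425 pos [ 0.5425 -0.2443  0.1991] yaw -2.6101 tilt [-0.0012 -0.    ] F [ 0.1955 -0.4185  0.5187] T [ 0.1541 -0.1587 -0.051 ] w 0.598 q7 1.864
xyz units [ 0.0115 -0.0367 -0.0147] twist z -0.0007577701280462207 dist mm 2.4723651701304896
```

View pics/g8.png

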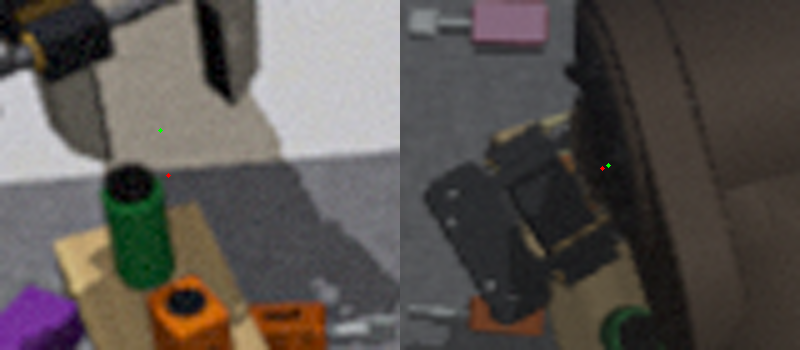

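View: gripper open above the driver. In the scene tile the fingers straddle it, tips at (105,160) and (235,100). The pink and small orange look-alikes are lying down, so I'm checking by colour when that happened, since t4.png is a full frame from t=6.5 s.

```bash
python3 - <<'E'
from h import *
A=np.load("avg0.npz")
ims={"t0":cv2.imread("pics/top0.png"),"avg":A["top"].clip(0,255).astype(np.uint8),"t6.5":cv2.imread("pics/t4.png"),"now":arm.get_image("top")}
ss={"t0":cv2.imread("pics/scene0.png"),"avg":A["scene"].clip(0,255).astype(np.uint8),"now":arm.get_image("scene")}
def f(I,tag):
  for k,im in I.items():
    h=cv2.cvtColor(im,cv2.COLOR_BGR2HSV)
    for c,lo,hi in(("orange",(3,130,40),(14,255,255)),("pink",(150,40,60),(175,255,255)),("purple",(128,60,30),(149,255,255))):
        m=cv2.inRange(h,lo,hi);cs=[x for x in cv2.findContours(m,0,1)[0] if cv2.contourArea(x)>12]
        print(tag,k,c,[(tuple(round(v) for v in cv2.minAreaRect(x)[0]),tuple(round(v) for v in cv2.minAreaRect(x)[1])) for x in cs])
f(ims,"top");f(ss,"scene")
E
```

```text
top t0 orange [((327, 235), (12, 11))]
top t0 pink [((290, 200), (7, 9))]
top t0 purple [((377, 238), (15, 12))]
top avg orange [((292, 251), (6, 8)), ((327, 235), (12, 10))]
top avg pink [((290, 200), (7, 9))]
top avg purple [((377, 238), (14, 12))]
top t6.5 orange [((312, 263), (6, 12)), ((191, 250), (5, 8)), ((327, 235), (12, 10))]
top t6.5 pink [((312, 204), (8, 15))]
top t6.5 purple [((356, 264), (12, 21))]
top now orange [((310, 263), (14, 5))]
top now pink [((312, 204), (8, 15))]
top now purple []
scene t0 orange [((540, 209), (12, 32)), ((498, 184), (11, 67)), ((369, 181), (16, 6)), ((214, 184), (28, 15)), ((254, 175), (18, 7)), ((543, 67), (33, 15)), ((512, 34), (22, 13)), ((522, 8), (16, 30))]
scene t0 pink [((260, 220), (20, 10))]
scene t0 purple [((152, 188), (29, 17))]
scene avg orange [((540, 209), (12, 32)), ((498, 184), (11, 67)), ((369, 181), (16, 7)), ((214, 184), (28, 15)), ((253, 175), (8, 18)), ((547, 70), (42, 15)), ((512, 34), (23, 13)), ((522, 8), (16, 30))]
scene avg pink [((260, 220), (20, 10))]
scene avg purple [((152, 188), (29, 17))]
scene now orange [((540, 209), (12, 32)), ((369, 185), (15, 7)), ((498, 184), (11, 67)), ((232, 180), (11, 14)), ((213, 184), (28, 16)), ((548, 72), (40, 15)), ((512, 34), (23, 13)), ((522, 8), (16, 29))]
scene now pink [((233, 235), (14, 20))]
scene now purple [((180, 184), (16, 25))]
```

All three look-alikes, including the purple one nowhere near the arm's path, had toppled on their own by t=6.5 s. They were standing on their tips, and I touched none of them. Descending onto the orange driver's handle.

Request:
{"name": "jog_arm", "arguments": {"moves": [{"xyz": [0.01,-0.04,0.7],"twist": [0,0,0],"grip": -0.2},{"xyz": [0.01,-0.04,1.3],"twist": [0,0,0],"grip": -0.2},{"xyz": [0.01,-0.04,1.6],"twist": [0,0,0],"grip": -0.2},{"xyz": [0.01,-0.04,1.8],"twist": [0,0,0],"grip": -0.2},{"xyz": [0.01,-0.04,1.8],"twist": [0,0,0],"grip": -0.2}]}}

```text
clock: 19.25
position: [0.5437, -0.2471, 0.0918]
ee_rot: [0.827, -3.031, -0.0]
force: [-0.1, -0.2, -0.6]
width: 0.599
```

Request:
{"name": "jog_arm", "arguments": {"moves": [{"xyz": [0,0,0.2],"twist": [0,0,0],"grip": -0.2},{"xyz": [0,0,0.4],"twist": [0,0,0],"grip": -0.2},{"xyz": [0,0,0.6],"twist": [0,0,0],"grip": -0.2},{"xyz": [0,0,0.65],"twist": [0,0,0],"grip": -0.2},{"xyz": [0,0,0.65],"twist": [0,0,0],"grip": -0.2}]}}

```text
clock: 19.88
position: [0.5436, -0.2471, 0.0526]
ee_rot: [0.828, -3.03, -0.001]
force: [-0.3, 0.0, -0.3]
width: 0.601
```

```bash
python3 - <<'E'
from h import *
st()
E
```

```text
t 19.875 pos [ 0.5436 -0.2471  0.0526] yaw -2.6083 tilt [-0.0003  0.0003] F [-0.2877  0.0398 -0.3494] T [ 0.1575 -0.1197  0.005 ] w 0.601 q7 1.744
```

Request:
{"name": "jog_arm", "arguments": {"force": 25, "moves": [{"xyz": [0,0,0],"twist": [0,0,0],"grip": 1},{"xyz": [0,0,0],"twist": [0,0,0],"grip": 1},{"xyz": [0,0,0],"twist": [0,0,0],"grip": 1},{"xyz": [0,0,0],"twist": [0,0,0],"grip": 1}]}}

```text
clock: 20.38
position: [0.5437, -0.2473, 0.053]
ee_rot: [-0.827, 3.031, -0.0]
force: [-0.4, 0.1, 1.2]
width: 0.302
```

```bash
python3 - <<'E'
from h import *
st()
E
```

```text
t 20.375 pos [ 0.5437 -0.2473  0.053 ] yaw -2.6085 tilt [ 0.0002 -0.0002] F [-0.3563  0.0843  1.2025] T [ 0.1401 -0.0903  0.0007] w 0.302 q7 1.744
```

Gripped: 27.8 mm opening matches the 28 mm sides. Tip z = TCP z − 0.049. Lifting.

Request:
{"name": "jog_arm", "arguments": {"moves": [{"xyz": [0,0,-0.3],"twist": [0,0,0],"grip": 1},{"xyz": [0,0,-0.8],"twist": [0,0,0],"grip": 1},{"xyz": [0,0,-1.4],"twist": [0,0,0],"grip": 1},{"xyz": [0,0,-1.7],"twist": [0,0,0],"grip": 1},{"xyz": [0,0,-1.7],"twist": [0,0,0],"grip": 1}]}}

```text
clock: 21.0
position: [0.5443, -0.2473, 0.1562]
ee_rot: [-0.827, 3.029, -0.003]
force: [0.6, -0.4, -1.2]
width: 0.303
```

```bash
python3 - <<'E'
from h import *
go((.6205,.1493,.155),3.0136)
E
```

```text
t 21.0 pos [ 0.5443 -0.2473  0.1562] yaw -2.6087 tilt [ 0.0021 -0.0012] F [ 0.5902 -0.3924 -1.1701] T [ 0.1582 -0.1014  0.0099] w 0.303 q7 1.84
xyz units [-4.4522  5.0486  0.0147] twist z 3.78685553968718 dist mm 403.88293337393054
```

Request:
{"name": "jog_arm", "arguments": {"moves": [{"xyz": [-0.5,0.57,0],"twist": [0,0,0.8],"grip": 1},{"xyz": [-1.15,1.3,0],"twist": [0,0,1.6],"grip": 1},{"xyz": [-1.8,2.04,0],"twist": [0,0,2.4],"grip": 1},{"xyz": [-2.45,2.78,0],"twist": [0,0,3.2],"grip": 1},{"xyz": [-3.0,3.4,0],"twist": [0,0,3.8],"grip": 1}]}}

```text
clock: 21.62
position: [0.5943, 0.022, 0.1534]
ee_rot: [-0.209, -3.133, 0.001]
force: [-0.2, -0.6, -0.6]
width: 0.307
```

```bash
python3 - <<'E'
from h import *
go((.6205,.1493,.155),3.0136)
E
```

```text
t 21.625 pos [0.5943 0.022  0.1534] yaw 3.0085 tilt [-0.0018 -0.0003] F [-0.2107 -0.5952 -0.6353] T [ 0.1006 -0.1457 -0.0133] w 0.307 q7 0.814
xyz units [-0.1512  2.1616 -0.0273] twist z -0.02923758260766728 dist mm 130.02399722058226
```

Request:
{"name": "jog_arm", "arguments": {"moves": [{"xyz": [-0.06,0.8,0],"twist": [0,0,0],"grip": 1},{"xyz": [-0.11,1.5,0],"twist": [0,0,0],"grip": 1},{"xyz": [-0.15,2.15,0],"twist": [0,0,0],"grip": 1},{"xyz": [-0.15,2.15,0.4],"twist": [0,0,0],"grip": 1},{"xyz": [-0.15,2.15,0.5],"twist": [0,0,0],"grip": 1}]}}

```text
clock: 22.25
position: [0.6191, 0.1459, 0.1219]
ee_rot: [-0.203, -3.131, 0.004]
force: [-0.6, -0.7, -1.4]
width: 0.304
```

Request:
{"name": "jog_arm", "arguments": {"moves": [{"xyz": [0,0,0],"twist": [0,0,0],"grip": 1},{"xyz": [0,0,0],"twist": [0,0,0],"grip": 1}]}}

```text
clock: 22.5
position: [0.6209, 0.1461, 0.1253]
ee_rot: [0.206, 3.134, 0.0]
force: [-1.2, 0.6, -0.6]
width: 0.301
```

```bash
python3 - <<'E'
from h import *
go((.6205,.1493,.1),3.0136)
p=arm.observe()["position"]
for n,x,y in(("scene",365,170),("top",165,185)):
    im=np.mean([arm.get_image(n).astype(float) for _ in range(3)],0).astype(np.uint8);u=cv2.resize(im[y:y+45,x:x+50],None,fx=8,fy=8,interpolation=cv2.INTER_CUBIC)
    u=cv2.convertScaleAbs(u,alpha=1.3)
    for z,c in((p[2]-.049,(0,0,255)),(.043,(255,0,255))):
        q=(proj(n,[p[0],p[1],z])-[x,y]+.5)*8-.5;print(n,z,q);cv2.circle(u,tuple(int(v) for v in q),2,c,-1)
    cv2.imwrite(f"pics/i9{n}.png",u)
a,b=[cv2.imread(f"pics/i9{n}.png") for n in("scene","top")];cv2.imwrite("pics/i9.png",np.hstack([a,b]))
E
```

```text
t 22.5 pos [0.6209 0.1461 0.1253] yaw 3.0104 tilt [0.0004 0.    ] F [-1.1535  0.5544 -0.5697] T [ 0.1    -0.119   0.0514] w 0.301 q7 0.622
xyz units [0.014  0.0518 0.4211] twist z -0.01814004738537463 dist mm 25.468800976718814
scene 0.0762643030449454 [180.0164 212.6921]
scene 0.043 [157.4071 288.6468]
top 0.0762643030449454 [182.8348 194.0721]
top 0.043 [201.088  204.6572]
```

View pics/i9.png

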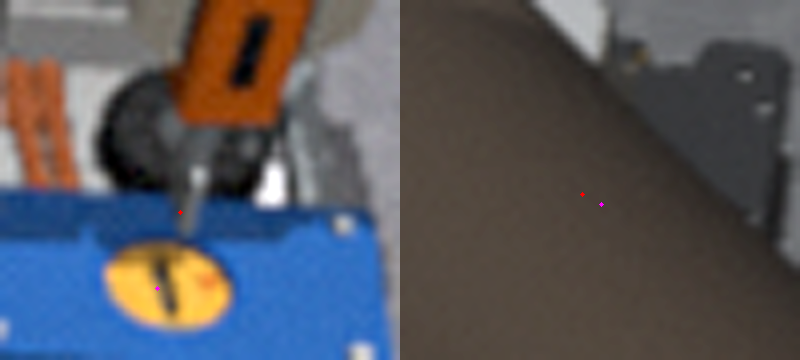

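View (scene): the blade's near bottom corner is at (188,233) and the slot runs (150,258)→(175,312). The blade's lateral line falls on the slot, about 1–2 mm too far +x. Small correction, then lowering to feel.

Request:
{"name": "jog_arm", "arguments": {"moves": [{"xyz": [0.02,0.015,0.1],"twist": [0,0,0],"grip": 1},{"xyz": [0.02,0.015,0.3],"twist": [0,0,0],"grip": 1},{"xyz": [0.02,0.015,0.45],"twist": [0,0,0],"grip": 1},{"xyz": [0.02,0.015,0.5],"twist": [0,0,0],"grip": 1},{"xyz": [0.02,0.015,0.5],"twist": [0,0,0],"grip": 1}]}}

```text
clock: 23.42
position: [0.6194, 0.1478, 0.0945]
ee_rot: [-0.204, -3.134, 0.0]
force: [0.3, 0.2, -0.3]
width: 0.303
```

Request:
{"name": "jog_arm", "arguments": {"moves": [{"xyz": [0,0,0.02],"twist": [0,0,0],"grip": 1},{"xyz": [0,0,0.04],"twist": [0,0,0],"grip": 1},{"xyz": [0,0,0.06],"twist": [0,0,0],"grip": 1},{"xyz": [0,0,0.06],"twist": [0,0,0],"grip": 1}]}}

```text
clock: 23.92
position: [0.6197, 0.148, 0.0913]
ee_rot: [0.204, 3.135, 0.001]
force: [1.0, 1.2, -0.8]
width: 0.305
```

```bash
python3 - <<'E'
from h import *
dock()
E
```

```text
t 23.925 pos [0.6197 0.148  0.0913] yaw 3.0116 tilt [0.0004 0.0004] F [ 1.0305  1.1838 -0.8304] T [ 0.3472 -0.3226  0.022 ] w 0.305 q7 0.594
tcp dock mm -1.0011973346364156 -1.5302000104324136 Fdock 0.7561394902082026 1.3753175225481475
```

Request:
{"name": "jog_arm", "arguments": {"moves": [{"xyz": [0,0,0.015],"twist": [0,0,0],"grip": 1},{"xyz": [0,0,0.03],"twist": [0,0,0],"grip": 1},{"xyz": [0,0,0.03],"twist": [0,0,0],"grip": 1}]}}

```text
clock: 24.3
position: [0.6195, 0.148, 0.0894]
ee_rot: [-0.204, -3.135, -0.001]
force: [-0.2, 1.5, -1.3]
width: 0.304
```

```bash
python3 - <<'E'
from h import *
dock()
E
```

```text
t 24.3 pos [0.6195 0.148  0.0894] yaw 3.0117 tilt [0.     0.0004] F [-0.1914  1.5311 -1.293 ] T [ 0.6464 -0.2355  0.0041] w 0.304 q7 0.592
tcp dock mm -1.1800597484047146 -1.5385193790826084 Fdock -0.5115699106006718 1.455701431320092
```

The blade passed below the face level (43 mm) without resistance, so it is in the slot. There is a slight +y side force of 1.5 N, so I'll ease +y 0.4 mm and go down further.

Request:
{"name": "jog_arm", "arguments": {"moves": [{"xyz": [0,0.007,0],"twist": [0,0,0],"grip": 1},{"xyz": [0,0.007,0.02],"twist": [0,0,0],"grip": 1},{"xyz": [0,0.007,0.035],"twist": [0,0,0],"grip": 1},{"xyz": [0,0.007,0.035],"twist": [0,0,0],"grip": 1}]}}

```text
clock: 24.8
position: [0.6195, 0.1481, 0.0872]
ee_rot: [-0.204, -3.135, 0.0]
force: [-0.0, 0.2, -1.2]
width: 0.299
```

```bash
python3 - <<'E'
from h import *
dock()
E
```

```text
t 24.8 pos [0.6195 0.1481 0.0872] yaw 3.0115 tilt [-0.0002 -0.0001] F [-0.0436  0.1825 -1.1726] T [ 0.4143 -0.2624 -0.0329] w 0.299 q7 0.59
tcp dock mm -1.1679982189608598 -1.5178826796694223 Fdock -0.08124143648155838 0.169071160943463
```

Tip is ~4.8 mm deep, with only the driver's weight showing. Starting the clockwise turn in small portions.

Request:
{"name": "jog_arm", "arguments": {"moves": [{"xyz": [0,0,0],"twist": [0,0,0.5],"grip": 1},{"xyz": [0,0,0],"twist": [0,0,1.0],"grip": 1},{"xyz": [0,0,0],"twist": [0,0,1.5],"grip": 1},{"xyz": [0,0,0],"twist": [0,0,2.0],"grip": 1},{"xyz": [0,0,0],"twist": [0,0,2.0],"grip": 1}]}}

```text
clock: 25.42
position: [0.6198, 0.149, 0.0875]
ee_rot: [0.744, 3.052, 0.002]
force: [1.0, 4.4, -2.0]
width: 0.302
```

```bash
python3 - <<'E'
from h import *
dock()
E
```

```text
t 25.425 pos [0.6198 0.149  0.0875] yaw 2.6635 tilt [0.0006 0.001 ] F [ 1.0341  4.3742 -1.9649] T [ 1.1923 -0.501   0.0441] w 0.302 q7 0.287
tcp dock mm -1.1522295929674973 -0.5632075337300678 Fdock 0.0833322434320857 4.493993775115982
```

Turning torque is 0.04 Nm as expected. The 4.4 N side force points +y, so the axis is a little more +y. Shifting ~1 mm there and continuing.

Request:
{"name": "jog_arm", "arguments": {"moves": [{"xyz": [0.008,0.015,0],"twist": [0,0,0],"grip": 1},{"xyz": [0.008,0.015,0],"twist": [0,0,0.4],"grip": 1},{"xyz": [0.008,0.015,0],"twist": [0,0,0.8],"grip": 1},{"xyz": [0.008,0.015,0],"twist": [0,0,1.2],"grip": 1},{"xyz": [0.008,0.015,0],"twist": [0,0,1.2],"grip": 1}]}}

```text
clock: 26.05
position: [0.6198, 0.1494, 0.0875]
ee_rot: [1.058, 2.958, 0.001]
force: [1.1, 3.1, -1.8]
width: 0.303
```

```bash
python3 - <<'E'
from h import *
dock()
E
```

```text
t 26.05 pos [0.6198 0.1494 0.0875] yaw 2.4546 tilt [0.0005 0.0002] F [ 1.0848  3.0782 -1.8426] T [ 0.9435 -0.7256  0.0857] w 0.303 q7 0.105
tcp dock mm -1.17073456744559 -0.19327843608672446 Fdock 0.4076597089979851 3.2382310667562613
```

Request:
{"name": "jog_arm", "arguments": {"moves": [{"xyz": [0.005,0.011,0],"twist": [0,0,0],"grip": 1},{"xyz": [0.005,0.011,0],"twist": [0,0,0.4],"grip": 1},{"xyz": [0.005,0.011,0],"twist": [0,0,0.8],"grip": 1},{"xyz": [0.005,0.011,0],"twist": [0,0,1.2],"grip": 1},{"xyz": [0.005,0.011,0],"twist": [0,0,1.2],"grip": 1}]}}

```text
clock: 26.68
position: [0.62, 0.1497, 0.0874]
ee_rot: [1.361, 2.831, -0.0]
force: [2.2, 1.3, -1.8]
width: 0.304
```

```bash
python3 - <<'E'
from h import *
dock();print(fan(arm.get_image("scene")))
E
```

```text
t 26.675 pos [0.62   0.1497 0.0874] yaw 2.2451 tilt [ 0.0003 -0.0004] F [ 2.1787  1.2877 -1.7871] T [ 0.6221 -0.7563  0.0132] w 0.304 q7 -0.077
tcp dock mm -1.1065194095124302 0.17669821560133148 Fdock 1.8561787968666745 1.7202668719719445
(array([0.875, 4.625]), 0.6339060664176941)
```

Request:
{"name": "jog_arm", "arguments": {"moves": [{"xyz": [0,0.008,0],"twist": [0,0,0.4],"grip": 1},{"xyz": [0,0.008,0],"twist": [0,0,0.8],"grip": 1},{"xyz": [0,0.008,0],"twist": [0,0,1.2],"grip": 1},{"xyz": [0,0.008,0],"twist": [0,0,1.6],"grip": 1},{"xyz": [0,0.008,0],"twist": [0,0,1.6],"grip": 1}]}}

```text
clock: 27.35
position: [0.6203, 0.1499, 0.0874]
ee_rot: [1.741, 2.614, -0.0]
force: [2.2, 1.2, -0.4]
width: 0.304
```

```bash
python3 - <<'E'
from h import *
dock();print(fan(arm.get_image("scene")))
E
```

```text
t 27.35 pos [0.6203 0.1499 0.0874] yaw 1.9664 tilt [ 0.0002 -0.0005] F [ 2.248   1.2498 -0.3907] T [ 0.4015 -0.7523  0.0347] w 0.304 q7 -0.317
tcp dock mm -0.8516312789021812 0.46790196408101464 Fdock 1.931967382889396 1.6979182813748723
(array([0.875, 5.375]), 0.6364881992340088)
```

The cooler is being drawn in (fan shift 4.6→5.4 px). Continuing.

Request:
{"name": "jog_arm", "arguments": {"moves": [{"xyz": [0,0.008,0],"twist": [0,0,0.4],"grip": 1},{"xyz": [0,0.008,0],"twist": [0,0,0.8],"grip": 1},{"xyz": [0,0.008,0],"twist": [0,0,1.2],"grip": 1},{"xyz": [0,0.008,0],"twist": [0,0,1.6],"grip": 1},{"xyz": [0,0.008,0],"twist": [0,0,1.6],"grip": 1}]}}

```text
clock: 28.02
position: [0.6206, 0.1501, 0.0873]
ee_rot: [2.088, 2.347, -0.001]
force: [1.8, 0.3, 0.0]
width: 0.304
```

```bash
python3 - <<'E'
from h import *
dock();print(fan(arm.get_image("scene")))
E
```

```text
t 28.025 pos [0.6206 0.1501 0.0873] yaw 1.6874 tilt [-0.0001 -0.0006] F [1.8449 0.3199 0.0295] T [ 0.1546 -0.5311  0.1188] w 0.304 q7 -0.556
tcp dock mm -0.5877875144107958 0.6697639789913343 Fdock 1.7351928218388202 0.7037673758133717
(array([0.875, 5.625]), 0.5933663249015808)
```

Request:
{"name": "jog_arm", "arguments": {"moves": [{"xyz": [0,0.004,0],"twist": [0,0,0.2],"grip": 1},{"xyz": [0,0.004,0],"twist": [0,0,0.4],"grip": 1},{"xyz": [0,0.004,0],"twist": [0,0,0.6],"grip": 1},{"xyz": [0,0.004,0],"twist": [0,0,0.6],"grip": 1}]}}

```text
clock: 28.58
position: [0.6208, 0.1502, 0.0873]
ee_rot: [2.211, 2.231, -0.001]
force: [1.5, -0.1, 1.6]
width: 0.303
```

```bash
python3 - <<'E'
from h import *
dock();print(fan(arm.get_image("scene")))
E
```

```text
t 28.575 pos [0.6208 0.1502 0.0873] yaw 1.5797 tilt [-0.0001 -0.0004] F [ 1.5148 -0.0948  1.5845] T [-0.1771 -0.3091  0.0191] w 0.303 q7 -0.649
tcp dock mm -0.4197513232211432 0.8162717160268288 Fdock 1.5004974901456698 0.22849312057639
(array([0.75, 5.25]), 0.5761955976486206)
```

Request:
{"name": "jog_arm", "arguments": {"moves": [{"xyz": [0,0,0],"twist": [0,0,0.15],"grip": 1},{"xyz": [0,0,0],"twist": [0,0,0.3],"grip": 1},{"xyz": [0,0,0],"twist": [0,0,0.3],"grip": 1}]}}

```text
clock: 29.0
position: [0.6208, 0.1502, 0.0873]
ee_rot: [2.269, 2.173, -0.0]
force: [0.5, -1.3, 2.4]
width: 0.3
```

```bash
python3 - <<'E'
from h import *
dock()
for _ in range(4): s=arm.observe();arm.get_image("scene");print(s["ft_torque"],s["force"])
E
```

```text
t 29.0 pos [0.6208 0.1502 0.0873] yaw 1.5273 tilt [-0.     -0.0003] F [ 0.5149 -1.3072  2.4454] T [-0.2311 -0.2204  0.0355] w 0.3 q7 -0.694
tcp dock mm -0.3780993651707016 0.8693069322895256 Fdock 0.7803137274522568 -1.1683669418047962
[-0.2311 -0.2204  0.0355] [ 0.5149 -1.3072  2.4454]
[-0.2932 -0.3392  0.0628] [ 0.1006 -0.9546  2.3151]
[-0.2588 -0.3091  0.0829] [ 0.7639 -0.2717  1.141 ]
[-0.245  -0.2927  0.0404] [0.9109 0.3774 1.7502]
```

Tool at dock yaw −1.40 with torque ~0.05 Nm (the blade's play in the slot is ~0.1 rad, so the cam should be at ≈ −1.3). Backing off the twist slightly, lifting out, and measuring the cam.

Request:
{"name": "jog_arm", "arguments": {"moves": [{"xyz": [0,0,0],"twist": [0,0,-0.2],"grip": 1},{"xyz": [0,0,0],"twist": [0,0,-0.5],"grip": 1},{"xyz": [0,0,-0.1],"twist": [0,0,-0.5],"grip": 1},{"xyz": [0,0,-0.3],"twist": [0,0,-0.5],"grip": 1},{"xyz": [0,0,-1.0],"twist": [0,0,-0.5],"grip": 1}]}}

```text
clock: 29.82
position: [0.6192, 0.1498, 0.1465]
ee_rot: [-2.17, -2.268, 0.006]
force: [1.5, 0.6, -0.2]
width: 0.301
```

Request:
{"name": "jog_arm", "arguments": {"moves": [{"xyz": [0.3,-0.8,0],"twist": [0,0,-0.8],"grip": 1},{"xyz": [0.6,-1.6,0],"twist": [0,0,-1.6],"grip": 1},{"xyz": [0.9,-2.4,0],"twist": [0,0,-2.4],"grip": 1},{"xyz": [0.9,-2.4,0],"twist": [0,0,-2.4],"grip": 1}]}}

```text
clock: 30.32
position: [0.471, 0.1996, 0.1485]
ee_rot: [1.643, 2.677, -0.001]
force: [1.8, -0.0, -1.8]
width: 0.303
```

```bash
python3 - <<'E'
from h import *
st()
K=10
big=lambda m:max(cv2.findContours(m,cv2.RETR_EXTERNAL,cv2.CHAIN_APPROX_NONE)[0],key=cv2.contourArea)
tl=[]
for n,x,y in(("scene",366,191),("top",169,195)):
    I=np.mean([arm.get_image(n).astype(np.float32) for _ in range(4)],0)
    u=cv2.resize(np.clip(I[y:y+30,x:x+40],0,255).astype(np.uint8),None,fx=K,fy=K,interpolation=cv2.INTER_CUBIC);tl.append(u)
    if n=="scene":print("fan",fan(I)); S=I
    h=cv2.cvtColor(u,cv2.COLOR_BGR2HSV);m=cv2.inRange(h,(8,70,60),(40,255,255))
    if m.sum()/255<2000: print(n,"cam hidden",m.sum()/255);continue
    e=cv2.fitEllipse(cv2.convexHull(big(m)));print(n,e)
    mm=np.zeros(m.shape,np.uint8);cv2.ellipse(mm,(e[0],(e[1][0]*.85,e[1][1]*.85),e[2]),255,-1)
    g=cv2.cvtColor(u,cv2.COLOR_BGR2GRAY);th=cv2.threshold(g[mm>0].reshape(-1,1),0,255,cv2.THRESH_OTSU)[0]
    d=((g<th)&(mm>0)).astype(np.uint8)*255;c2=big(d);ys,xs=np.nonzero(cv2.drawContours(np.zeros_like(d),[c2],-1,255,-1))
    P=np.array([ray(n,(a+.5)/K-.5+x,(b+.5)/K-.5+y,.043)[:2] for a,b in np.c_[xs,ys][::7]]);w,v=np.linalg.eigh(np.cov(P.T));a=v[:,1]*np.sign(v[0,1])
    print(" slot",P.mean(0),"dock yaw",np.arctan2(a[1],a[0])-DA,"sd",np.sqrt(w));cv2.drawContours(u,[c2],-1,(255,0,255),1)
tl.append(cv2.resize(np.clip(S[150:210,350:430],0,255).astype(np.uint8),(400,300),interpolation=cv2.INTER_CUBIC))
tl.append(cv2.resize(np.clip(S[60:240,180:420],0,255).astype(np.uint8),(400,300)))
cv2.imwrite("pics/f10.png",np.vstack([np.hstack(tl[:2]),np.hstack(tl[2:])]))
E
```

```text
t 30.325 pos [0.471  0.1996 0.1485] yaw 2.0406 tilt [-0.0002 -0.0005] F [ 1.757  -0.0458 -1.8419] T [ 0.0649 -0.1611  0.0103] w 0.303 q7 -0.386
fan (array([0.875, 5.875]), 0.7752044796943665)
scene ((200.35882568359375, 145.64610290527344), (103.1117935180664, 155.38693237304688), 102.89346313476562)
 slot [0.6185 0.1503] dock yaw -1.2356294820730631 sd [0.0019 0.0079]
top ((198.31715393066406, 145.72132873535156), (113.84721374511719, 119.00530242919922), 58.04217529296875)
 slot [0.6209 0.1503] dock yaw -1.2429912308975914 sd [0.0016 0.0076]
```

Cam slot now reads −1.236 rad (scene) and −1.243 rad (top) from the dock axis, past the 1.2 home angle. Moving toward the stand, then checking the cooler's position with a clear view.

```bash
python3 - <<'E'
from h import *
go((.56,-.06,.16),3.6747)
E
```

```text
t 30.725 pos [0.4752 0.1977 0.1472] yaw 2.0327 tilt [-0.0002  0.0002] F [-0.1564 -0.2578 -0.9527] T [-0.0246 -0.1418  0.0075] w 0.303 q7 -0.387
xyz units [-4.4744 -0.6486 -0.2145] twist z -9.408047672948419 dist mm 271.57468072763885
```

Request:
{"name": "jog_arm", "arguments": {"moves": [{"xyz": [-0.7,-0.1,-0.2],"twist": [0,0,-1],"grip": 1},{"xyz": [-1.6,-0.23,-0.2],"twist": [0,0,-2],"grip": 1},{"xyz": [-2.5,-0.36,-0.2],"twist": [0,0,-3],"grip": 1},{"xyz": [-3.5,-0.5,-0.2],"twist": [0,0,-4],"grip": 1},{"xyz": [-4.4,-0.65,-0.2],"twist": [0,0,-5],"grip": 1}]}}

```text
clock: 31.35
position: [0.5584, -0.0584, 0.1592]
ee_rot: [0.362, 3.121, 0.0]
force: [0.5, 1.6, -0.7]
width: 0.308
```

```bash
python3 - <<'E'
from h import *
go((.5437,-.2473,.16),-2.6085)
A=np.load("avg0.npz")
g=lambda a:cv2.cvtColor(np.clip(a,0,255).astype(np.uint8),cv2.COLOR_BGR2GRAY)
N={n:np.mean([arm.get_image(n).astype(np.float32) for _ in range(6)],0) for n in("top","scene")}
np.savez("avg1.npz",**N)
X=np.array([np.cos(DA),np.sin(DA),0])
# patches on the cooler (fan z~.03): x,y,w,h in avg0; and fixed plate patches as control
for n,P in(("top",{"fan":(167,230,20,20),"cooler":(165,226,34,28),"plate":(165,195,45,28)}),("scene",{"fan":(376,173,24,17),"pipes":(363,172,14,18),"plate":(360,195,50,22)})):
    q0=proj(n,np.r_[DC,.03]-.09*X);q1=proj(n,np.r_[DC,.03]-.08*X);print(n,"px per 10mm",q1-q0)
    for k,(x,y,w,h) in P.items():
        t=cv2.resize(g(A[n])[y:y+h,x:x+w],None,fx=16,fy=16,interpolation=cv2.INTER_CUBIC);M=11
        s=cv2.resize(g(N[n])[y-M:y+h+M,x-M:x+w+M],None,fx=16,fy=16,interpolation=cv2.INTER_CUBIC)
        r=cv2.matchTemplate(s,t,cv2.TM_CCOEFF_NORMED);_,m,_,l=cv2.minMaxLoc(r);d=np.array(l)/16-M
        print(" ",k,d,round(m,3),"mm",10*d@(q1-q0)/((q1-q0)@(q1-q0)))
tl=[cv2.resize(np.clip(N[n][y:y+45,x:x+60]*1.3,0,255).astype(np.uint8),(400,300),interpolation=cv2.INTER_CUBIC) for n,x,y in(("scene",355,165),("top",157,195))]
cv2.imwrite("pics/f11.png",np.hstack(tl))
E
```

```text
t 31.35 pos [ 0.5584 -0.0584  0.1592] yaw 2.9107 tilt [0.0001 0.    ] F [ 0.5118  1.6139 -0.739 ] T [ 0.0748 -0.19    0.0211] w 0.308 q7 0.893
xyz units [-0.4816 -3.1211 -0.0135] twist z -4.377145927670934 dist mm 189.48197184953528
top px per 10mm [ 0.8066 -3.3618]
  fan [ 1.375  -7.1875] 0.976 mm 21.1440093427179
  cooler [ 1.4375 -7.1875] 0.938 mm 21.186189697385238
  plate [ 0.     -0.3125] 0.544 mm 0.8789583278276725
scene px per 10mm [0.2709 2.8697]
  fan [1.     5.9375] 0.9 mm 20.833515929294354
  pipes [0.5625 4.625 ] 0.726 mm 16.157647184114712
  plate [0.0625 0.0625] 0.902 mm 0.23624440078744935
```

View pics/f11.png

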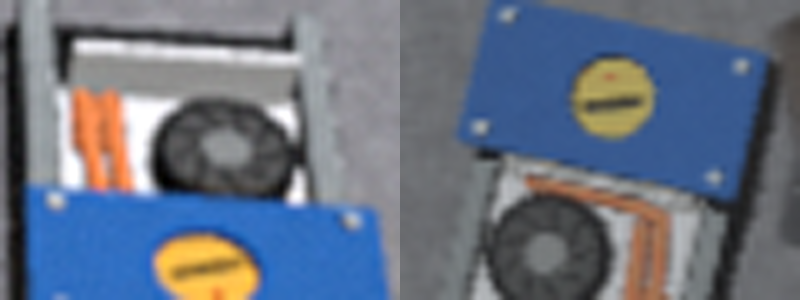

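View: the cooler sits against the lock with the slot turned across. It has moved 21.1 mm (top) and 20.8 mm (scene). Expected is 16.5 to the contacts plus 4.5, i.e. 21.0, so it is fully home and holding. Returning the driver.

Request:
{"name": "jog_arm", "arguments": {"moves": [{"xyz": [-0.1,-0.7,0],"twist": [0,0,-0.9],"grip": 1},{"xyz": [-0.25,-1.6,0],"twist": [0,0,-1.8],"grip": 1},{"xyz": [-0.4,-2.5,0],"twist": [0,0,-2.7],"grip": 1},{"xyz": [-0.48,-3.12,0],"twist": [0,0,-3.6],"grip": 1},{"xyz": [-0.48,-3.12,0],"twist": [0,0,-4.38],"grip": 1}]}}

```text
clock: 32.58
position: [0.5412, -0.2488, 0.1585]
ee_rot: [0.82, -3.031, 0.001]
force: [0.3, 0.5, -0.9]
width: 0.301
```

Request:
{"name": "jog_arm", "arguments": {"moves": [{"xyz": [0,0,0],"twist": [0,0,0],"grip": 1},{"xyz": [0,0,0],"twist": [0,0,0],"grip": 1}]}}

```text
clock: 32.83
position: [0.5423, -0.2435, 0.1595]
ee_rot: [-0.82, 3.032, 0.0]
force: [0.3, 0.8, -0.5]
width: 0.305
```

```bash
python3 - <<'E'
from h import *
go((.5437,-.2473,.11),-2.6085)
E
```

```text
t 32.825 pos [ 0.5423 -0.2435  0.1595] yaw -2.6136 tilt [0.0002 0.0001] F [ 0.2519  0.8422 -0.5384] T [ 0.1468 -0.1036  0.0263] w 0.305 q7 1.868
xyz units [ 0.0127 -0.0663  0.825 ] twist z -0.028950248944924723 dist mm 49.66533305380903
```

Request:
{"name": "jog_arm", "arguments": {"moves": [{"xyz": [0.013,-0.066,0],"twist": [0,0,-0.03],"grip": 1},{"xyz": [0.013,-0.066,0.4],"twist": [0,0,-0.03],"grip": 1},{"xyz": [0.013,-0.066,0.7],"twist": [0,0,-0.03],"grip": 1},{"xyz": [0.013,-0.066,0.8],"twist": [0,0,-0.03],"grip": 1},{"xyz": [0.013,-0.066,0.8],"twist": [0,0,-0.03],"grip": 1}]}}

```text
clock: 33.45
position: [0.5435, -0.248, 0.1112]
ee_rot: [0.83, -3.03, -0.001]
force: [0.5, -0.6, -0.9]
width: 0.302
```

```bash
python3 - <<'E'
from h import *
go((.5437,-.2473,.053),-2.6085)
E
```

```text
t 33.45 pos [ 0.5435 -0.248   0.1112] yaw -2.6065 tilt [-0.0004  0.0003] F [ 0.5173 -0.567  -0.8961] T [ 0.0838 -0.1402 -0.0019] w 0.302 q7 1.84
xyz units [-0.0099  0.008   0.9697] twist z 0.01131957225261802 dist mm 58.186275819857734
```

Request:
{"name": "jog_arm", "arguments": {"moves": [{"xyz": [0,0,0.05],"twist": [0,0,0],"grip": 1},{"xyz": [0,0,0.1],"twist": [0,0,0],"grip": 1},{"xyz": [0,0,0.15],"twist": [0,0,0],"grip": 1},{"xyz": [0,0,0.2],"twist": [0,0,0],"grip": 1},{"xyz": [0,0,0.2],"twist": [0,0,0],"grip": 1}]}}

```text
clock: 34.08
position: [0.5433, -0.2482, 0.0991]
ee_rot: [0.83, -3.03, -0.0]
force: [-0.4, 0.4, -1.7]
width: 0.308
```

```bash
python3 - <<'E'
from h import *
go((.5437,-.2473,.053),-2.6085)
E
```

```text
t 34.075 pos [ 0.5433 -0.2482  0.0991] yaw -2.6067 tilt [-0.0004  0.0001] F [-0.4271  0.4116 -1.6606] T [ 0.1255 -0.1955 -0.0089] w 0.308 q7 1.829
xyz units [-0.0145  0.0097  0.7675] twist z 0.010448545649462482 dist mm 46.0640902573826
```

The tip is in the hole with no resistance. Continuing down.

Request:
{"name": "jog_arm", "arguments": {"moves": [{"xyz": [-0.01,0.01,0.15],"twist": [0,0,0],"grip": 1},{"xyz": [-0.01,0.01,0.35],"twist": [0,0,0],"grip": 1},{"xyz": [-0.01,0.01,0.55],"twist": [0,0,0],"grip": 1},{"xyz": [-0.01,0.01,0.68],"twist": [0,0,0],"grip": 1},{"xyz": [-0.01,0.01,0.68],"twist": [0,0,0],"grip": 1}]}}

```text
clock: 34.7
position: [0.5432, -0.2473, 0.0577]
ee_rot: [0.83, -3.029, -0.001]
force: [-0.2, 0.1, -0.7]
width: 0.305
```

Request:
{"name": "jog_arm", "arguments": {"moves": [{"xyz": [0,0,0.03],"twist": [0,0,0],"grip": 1},{"xyz": [0,0,0.06],"twist": [0,0,0],"grip": 1},{"xyz": [0,0,0.075],"twist": [0,0,0],"grip": 1},{"xyz": [0,0,0.075],"twist": [0,0,0],"grip": 1}]}}

```text
clock: 35.2
position: [0.5437, -0.2475, 0.0541]
ee_rot: [-0.83, 3.03, -0.0]
force: [0.3, -0.1, -1.0]
width: 0.305
```

```bash
python3 - <<'E'
from h import *
go((.5437,-.2473,.053),-2.6085)
E
```

```text
t 35.2 pos [ 0.5437 -0.2475  0.0541] yaw -2.6067 tilt [ 0.     -0.0001] F [ 0.2622 -0.0607 -1.0085] T [ 0.1375 -0.1396 -0.0007] w 0.305 q7 1.785
xyz units [-0.0019  0.002   0.0179] twist z 0.010224910833583078 dist mm 1.0847611890057285
```

Request:
{"name": "jog_arm", "arguments": {"moves": [{"xyz": [0,0,0.015],"twist": [0,0,0],"grip": 1},{"xyz": [0,0,0.025],"twist": [0,0,0],"grip": 1},{"xyz": [0,0,0.025],"twist": [0,0,0],"grip": 1}]}}

```text
clock: 35.58
position: [0.5438, -0.2475, 0.053]
ee_rot: [-0.83, 3.03, -0.001]
force: [-1.4, -0.5, 5.6]
width: 0.304
```

Request:
{"name": "jog_arm", "arguments": {"moves": [{"xyz": [0,0,0],"twist": [0,0,0],"grip": 0.2},{"xyz": [0,0,0],"twist": [0,0,0],"grip": -0.2},{"xyz": [0,0,0],"twist": [0,0,0],"grip": -0.2},{"xyz": [0,0,0],"twist": [0,0,0],"grip": -0.2}]}}

```text
clock: 36.08
position: [0.5437, -0.2474, 0.0525]
ee_rot: [0.83, -3.03, -0.0]
force: [0.3, -0.8, 0.1]
width: 0.599
```

Request:
{"name": "jog_arm", "arguments": {"moves": [{"xyz": [0,0,-0.4],"twist": [0,0,0],"grip": -0.2},{"xyz": [0,0,-1.2],"twist": [0,0,0],"grip": -0.2},{"xyz": [0,0,-2.1],"twist": [0,0,0],"grip": -0.2},{"xyz": [0,0,-3],"twist": [0,0,0],"grip": -0.2},{"xyz": [0,0,-3],"twist": [0,0,0],"grip": -0.2}]}}

```text
clock: 36.7
position: [0.5462, -0.2465, 0.2388]
ee_rot: [-0.829, 3.023, -0.007]
force: [1.0, 0.3, -1.4]
width: 0.602
```

```bash
python3 - <<'E'
from h import *
st()
A=np.load("avg1.npz");B=np.load("avg0.npz");g=lambda a:cv2.cvtColor(np.clip(a,0,255).astype(np.uint8),cv2.COLOR_BGR2GRAY)
N=arm.get_image("scene");cv2.imwrite("pics/s12.png",N)
def sh(ref,x,y,w,h):
    M=8;r=cv2.matchTemplate(cv2.resize(g(N)[y-M:y+h+M,x-M:x+w+M],None,fx=8,fy=8,interpolation=2),cv2.resize(g(ref)[y:y+h,x:x+w],None,fx=8,fy=8,interpolation=2),cv2.TM_CCOEFF_NORMED);_,m,_,l=cv2.minMaxLoc(r);return np.array(l)/8-M,round(m,3)
print("cooler vs after lock",sh(A["scene"],376,179,24,17)," driver vs start",sh(B["scene"],203,168,20,32)," hex",sh(B["scene"],194,145,18,24))
for k in("orange",):
    m=cv2.inRange(cv2.cvtColor(N,cv2.COLOR_BGR2HSV),(3,130,40),(14,255,255));print([(tuple(np.round(cv2.minAreaRect(c)[0],1)),tuple(np.round(cv2.minAreaRect(c)[1],1))) for c in cv2.findContours(m,0,1)[0] if cv2.contourArea(c)>12 and c[0,0,0]<300])
E
```

```text
t 36.7 pos [ 0.5462 -0.2465  0.2388] yaw -2.606 tilt [ 0.0081 -0.0022] F [ 0.9524  0.3383 -1.3748] T [ 0.1572 -0.1319  0.0106] w 0.602 q7 1.941
cooler vs after lock (array([0., 0.]), 0.997)  driver vs start (array([-0.25 ,  0.125]), 0.912)  hex (array([0.25, 0.  ]), 0.946)
[((np.float64(232.0), np.float64(180.5)), (np.float64(11.0), np.float64(14.0))), ((np.float64(213.2), np.float64(184.0)), (np.float64(28.3), np.float64(15.8)))]
```

The driver rested on the deck (5.6 N felt), was released, and stands at its starting pixels (213,184). The cooler has not moved since locking. Handing in.

```bash
python3 -c "
from cell import arm
print(arm.sign_off())"
```

```text
the job is handed in; nothing more can be done
None
```

The cooler is locked fully home in the dock and the orange screwdriver is back in its hole. I handed the job in at about 37 s of the 72 s allowed.

**What I did:** I pushed the cooler onto the contacts (about 3.5 N), felt the blade about 5 mm into the slot, and turned the cam clockwise. Side force stayed at or below 4.5 N and turning torque at about 0.12 Nm.

**Last checks:**
- **Cam:** the slot reads −1.24 rad from the dock axis in both views, past the 1.2 rad home angle and short of the 1.35 rad stop.
- **Cooler:** it has moved 21.1 mm (top view) and 20.8 mm (scene view), against about 21.0 mm expected. It had not shifted when I checked again at the end.
- **Screwdriver:** it rested on the deck with 5.6 N felt before release, and stands within 0.3 px of its starting place in the scene view. The hex driver is unmoved.

**What disagreed:**
- **Fingertip height:** the fingertips sit about 15–20 mm further back than `arm.tips_ahead` implies. My first push passed over the cooler's rear wall without touching it. I then lowered the fingers by camera and feel.
- **Look-alikes toppled:** the pink, purple and small orange drivers tipped over between 0.9 s and 6.5 s. No contact force showed, and the purple one was never near the arm.
- **One poor reading:** an image match on the copper pipes gave 16 mm of cooler travel, with a low match score because the lock housing partly hides the pipes. I did not use it.
- **Not re-checked:** I did not check the tray, battery, spare fan, bottle and jar at the end.

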